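# Start a batch in the sauce-jar warmer

### The job

Free the hold-down by turning its clamp lever fully back, raise it all the way, and load every sauce jar on the bench upright into the warming pan. Then slide the pan by its handle, without lifting it, from the load outline to the heat outline until it pushes the roller lever just far enough to click and stay clicked, with no overtravel. Last, lower the hold-down gently until its foot touches the jar lids and lock it by turning the clamp lever fully home, leaving everything else on the bench where it stands.

Things in the scene. Friction and masses are not known exactly. Their poses are not given: they have to be found in the camera images.
- warmer: Jar warmer, fixed to the bench: flat black plate 170 (its x) x 480 mm (its y), top 25 mm above the bench. Origin at bench level under the plate's centre; x away from the robot, y to the robot's left, turned a few degrees at most. Two white outlines 120 x 228 mm lie on the plate: LOAD left (+y), HEAT with grey stripes right (-y). Past its right end stands the pan switch, a grey box with a roller lever.
- load_mark (a point): Centre of the LOAD outline, on the plate's top; same axes as the warmer, at warmer (0, +116, 25) mm. The pan starts within about 15 mm of here.
- heat_mark (a point): Centre of the HEAT outline, on the plate's top; same axes as the warmer, at warmer (0, -116, 25) mm. With the pan centred here (within 4 mm along y) the switch is clicked. The pan must also end within 20 mm of it along x and squared up to within 0.12 rad.
- pan: Open aluminium pan 120 (its x) x 232 (its y) x 40 mm, walls and floor 4 mm, about 0.5 kg, loose on the plate. Origin under its centre, z up; its y runs along the warmer's y. A black bar handle sticks out of its left (+y) end. Four jars fit in a row along y (at -81, -27, 27, 81 mm). Never raise it more than 10 mm off the plate.
- pan_handle (a point): Grip point on the pan's handle, at (0, 170, 44) mm in the pan's frame. The handle is a level bar 18 mm wide (pan x), 12 mm thick, along pan y from 115 to 207 mm, its centre 44 mm above the plate. Grip it from above across pan x, and slide the pan towards the warmer's -y.
- jar1: Glass sauce jar with a flat steel lid, a cylinder 50 mm in diameter and 75 mm tall, about 0.15 kg, one of four alike (2 to 4 are present). Stands on the bench at the start; origin at the centre of its underside, z up. Belongs upright on the pan's floor (4 mm above the pan's underside).
- jar2: Glass sauce jar with a flat steel lid, a cylinder 50 mm in diameter and 75 mm tall, about 0.15 kg, one of four alike (2 to 4 are present). Stands on the bench at the start; origin at the centre of its underside, z up. Belongs upright on the pan's floor (4 mm above the pan's underside).
- jar3: Glass sauce jar with a flat steel lid, a cylinder 50 mm in diameter and 75 mm tall, about 0.15 kg, one of four alike (2 to 4 are present). Stands on the bench at the start; origin at the centre of its underside, z up. Belongs upright on the pan's floor (4 mm above the pan's underside).
- jar4: Glass sauce jar with a flat steel lid, a cylinder 50 mm in diameter and 75 mm tall, about 0.15 kg, one of four alike (2 to 4 are present). Stands on the bench at the start; origin at the centre of its underside, z up. Belongs upright on the pan's floor (4 mm above the pan's underside).
- lever (a joint): Roller lever of the pan switch, rad: 0 free, grows as the pan pushes the roller to the right (-y). Clicked above 0.20, overtravel above 0.42 (never allowed), hard stop 0.60. Light return spring (1.3 N at the roller); the pan's friction holds it. The pan touches the roller when its centre is 14 mm short of the heat mark, clicks about 5 mm short of it and overtravels about 5 mm beyond it.
- roller (a point): Centre of the switch's white roller, 18 mm in diameter, axis upright, 45 mm above the bench, on a 50 mm arm that turns about an upright pin.
- stop (a joint): Height of the hold-down, m: 0 fully raised (foot underside 160 mm above the bench), grows as it goes down (limit 0.075). It starts low, at 0.060 to 0.072, where it would block the jars; raised means below 0.02. About 3 N pushes it down, 8 N lifts it; it stays where it is left. It touches the lids of jars standing in the pan at about 0.056.
- beam_mid (a point): Middle of the top of a level arm, 215 mm above the bench (underside 190 mm), that crosses above the middle of HEAT and carries the hold-down and its clamp. It is 34 mm wide (y), runs along warmer x from -95 to +115 mm and stands on a 30 mm square column behind the plate at warmer x = +100 mm. This point lies above the heat mark.
- stop_foot (a point): Centre of the underside of the hold-down's foot, a black bar 60 (x) x 140 (y) x 10 mm above the heat mark. Touching a lid means its underside is within 2.5 mm of it.
- stop_knob (a point): Centre of the black knob on top of the hold-down's rod, a cylinder 36 mm in diameter and 28 mm tall, 160 mm above the foot's underside, straight above it. To lift, grip it across the warmer's y; to lower, grip it or push down on its flat top (14 mm above this point).
- clamp (a joint): Clamp lever of the hold-down, rad: 0 open, pointing right (the warmer's -y); grows as it turns clockwise seen from above, until it points at the robot (-x) at about 1.5, its stop. Locked above 1.25, open below 0.3; starts locked, 1.35 to 1.5. Stays where it is left; about 1 N at the tip turns it.
- clamp_pivot (a point): Point on the upright axis of the clamp lever, at the lever's height (235 mm above the bench), at the front end of the arm.
- clamp_tip (a point): Centre of the 20 mm ball at the end of the clamp lever, 75 mm from the pivot, 235 mm above the bench. The lever is a level bar 12 mm wide and 12 mm thick.
- squeeze: Yellow squeeze bottle, 52 mm wide, 150 mm tall, origin under its centre; a bystander to leave alone.
- shaker: Steel shaker, 60 mm wide, 82 mm tall, domed top, origin under its centre; a bystander, not a jar.
- tongs: Steel tongs lying flat, 220 mm; a bystander.
- wheel: Pizza wheel lying flat, 200 mm; a bystander.
- spatula: Spatula lying flat beyond the warmer; a bystander.
- bowl: Steel bowl 130 mm wide, 60 mm tall; a bystander.
There are look-alikes about, which are no part of the job. Leave any blue look-alike of the jar2 alone. What is shaped like the jar3 but red is not meant.

How it is judged:
By the outcome, as a careful person would: the job done as asked, in the order asked, and still so for the second after the job is handed in, with the robot touching nothing.
Of jar1, jar2, jar3, jar4 only 2 to 4 are there at a start; the rules pass over those that are not, and their reading is None.
At some moment in a run one of jar1, jar2, jar3, jar4 may be knocked a few centimetres aside while the robot is not near it.
It also fails if it takes over 210 s, if anything falls off the work surface, if the arm or the gripper's body presses on something with over 40 N, if the wrist force passes 120 N, or if a joint passes its speed limit or range.

### The arm

A 6-joint arm with a two-finger parallel gripper is mounted at the origin on the work surface. World frame = base frame: x ahead of the robot, y to its left, z up, the work surface at z = 0. Lengths are in mm, angles in rad, forces in N, time in s.
With the tool pointing down it reaches from about 350 to 775 mm from the base axis. Payload 7.3 kg.
Tool frame: the origin (TCP) lies at the very end of the fingers, on their centre line; the grasp point (between the pads) lies bot.grip_point_offset behind it (bot.grip_point_offset is the distance from the TCP to the grasp point, in mm); z points along the fingers, y is the line along which they close (so a half turn about z gives the same grasp; the last joint's range is limited). The gripper opens to 92 mm and grips with 3 to 60 N. Pads are 19 mm wide; open, the fingers measure 130 mm over their backs; the gripper's body (75 mm by 190 mm) begins 47 mm behind the grasp point.
Start: joints at [1.055, 0.342, 1.524, -0, 1.275, -0.146], TCP at [189.739, 489.538, 192.741] pointing down, gripper open.
Joint ranges: [-2.53, 2.53], [-0.77, 2.02], [0.04, 2.7], [-1, 4.14], [0.28, 2.66], [-3.11, 3.11]. Speed limits (rad/s): [2.57, 2.57, 3.14, 3.14, 3.14, 3.14].

### API

Orientations are given as [roll, pitch, yaw] about the fixed x, y, z axes, in that order (R = Rz(yaw) Ry(pitch) Rx(roll)).
In Python, from plant import bot gives the robot as it stands. The module is installed in compiled form; this text tells all that it offers.
- The arm moves only by the tool carry_out, never from a script. Its argument "plan" is a list of rows, each an object of numbers: "tx", "ty", "tz": the shift along the world's x, y, z in mm; "rx", "ry", "rz": the turn, a rotation vector about the world's x, y, z in rad. A call has 1 to 12 rows; each row shifts and turns the commanded pose from where the row before left it; what a row does not reach is not made up. A row lasts 1/10 s, in which the tool goes at most 50 mm and 8.59 degrees, less where a joint would pass 70% of its speed; a pose out of reach is approached as far as the arm can. A call with a gripper value outside its range is refused whole. "gripper" is the closure, from 0 (fully open) to 1 (shut), set as the call begins (left out, the last holds). The fingers move at their own pace and stop on an object; the grip force is fixed at half the most. Time passes only in rows, so rows that do not move let the fingers close. It gives the time, the measured TCP pose, the force, the opening and the grip force at its end, in the units of the state.
- bot.get_obs(): the state, without advancing time (a new reading comes with each control period).
- bot.capture(name): name is "scene" or "top"; returns the picture (420x560x3 uint8, red, green, blue); there is no depth.
- bot.camera_model(name): a dict with "camera_matrix" (3x3 intrinsics, pixels), "R" (3x3) and "t" (3): a world point X has camera coordinates R X + t. Camera axes: x right, y down, z forward; pixel columns grow to the right and rows downward; lengths in mm; the calibration is good to about 2 mm. A picture is of the moment at which its call begins. camera_model takes no time and is no camera call.
- bot.close_job(): hands the job in; it is judged then, once.
The state is a dict: "time": time; "joint_positions": joint angles; "dq": joint speeds; "tau": joint torques, N m; "tool_pos": TCP position; "tcp_rot": TCP orientation; "contact_force": force on the tool from outside, world axes, zero at the start; "moment": the same for the moment, N m; "grip_width": finger opening in mm; "finger_force": force on a finger pad.
Only numpy, scipy, OpenCV 4.12 (cv2) and the standard library are available. Lean on these libraries where they do the work, as an engineer would, in place of code of your own. Each camera call takes 0.05 s, during which the arm holds its last target. There are 200 camera calls.

## Working session

There is one attempt and no reset: what is moved stays moved. The work goes in short steps, Python scripts to look and compute and a tool call to move; the robot and the scene stay as the last step left them, time stands still between calls to the robot, and variables do not carry over. Pictures are saved under pics/ and viewed, at most 14 in all, crops included, and the job is handed in when it is done.

Besides the shell and the picture viewer there is one more tool, called after "Request:" as name([rows], argument=value, ...), one row to a line, values as JSON. carry_out: Moves the arm, as the interface text tells. Its arguments: {"type":"object","properties":{"plan":{"type":"array"},"gripper":{"type":"number"}},"required":["plan"]}

```bash
mkdir -p pics; cat > h.py <<'E'
import numpy as np, cv2
from plant import bot
def snap(name,f):
    im=bot.capture(name); cv2.imwrite('pics/'+f,im[:,:,::-1]); return im
def ray(name,u,v,z):
    c=bot.camera_model(name);K=np.array(c['camera_matrix']);R=np.array(c['R']);t=np.array(c['t'])
    d=R.T@np.linalg.inv(K)@[u,v,1.];o=-R.T@t
    return o+d*(z-o[2])/d[2]
def proj(name,X):
    c=bot.camera_model(name);p=np.array(c['camera_matrix'])@(np.array(c['R'])@np.array(X,float)+np.array(c['t']));return p[:2]/p[2]
E
python3 - <<'E'
from h import *
snap('scene','s0.png');snap('top','t0.png')
for n in('scene','top'):
    c=bot.camera_model(n);print(n,c['camera_matrix'],(-np.array(c['R']).T@np.array(c['t'])).round())
print(bot.get_obs(),bot.grip_point_offset)
E
```

```text
scene [[449.68179217   0.         277.79128202]
 [  0.         449.68179217 215.71430462]
 [  0.           0.           1.        ]] [1069. -669. 1116.]
top [[507.14606525   0.         269.01849446]
 [  0.         507.14606525 203.97223537]
 [  0.           0.           1.        ]] [ 361.   63. 1596.]
{'time': 0.1, 'joint_positions': array([ 1.05501499e+00,  3.42658824e-01,  1.52488622e+00, -2.17330412e-05,
        1.27543360e+00, -1.45966550e-01]), 'dq': array([ 0.00013885, -0.0022269 , -0.00323798,  0.00020531,  0.00029046,
        0.00151137]), 'tau': array([ 1.85147575e-03, -4.32005632e+01, -2.44695085e+01,  7.20388046e-02,
        5.26151061e-02, -2.58874769e-05]), 'tool_pos': array([189.52523027, 489.16247649, 192.12381831]), 'tcp_rot': array([-3.14021838e+00, -1.81028329e-04,  2.77178408e+00]), 'contact_force': array([0.09158069, 0.06264843, 0.04684621]), 'moment': array([-0.02220256,  0.0170961 ,  0.0316881 ]), 'finger_force': 0.0, 'grip_width': 92.23629035632594} 18.8
```

View pics/s0.png

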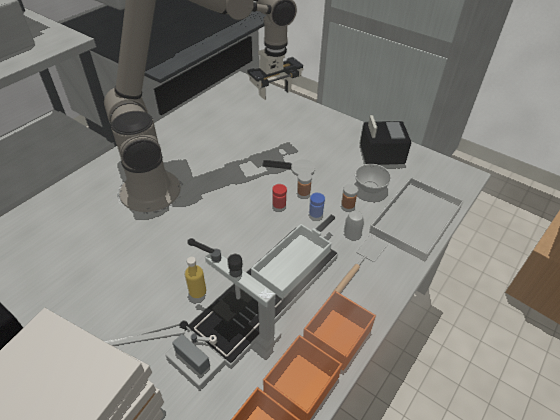

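View pics/t0.png

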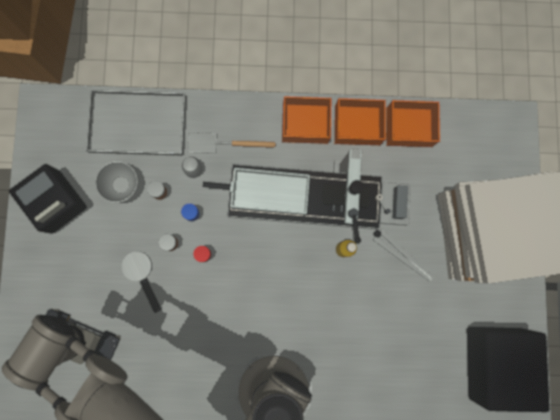

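```bash
python3 - <<'E'
from h import *
t=cv2.imread('pics/t0.png');s=cv2.imread('pics/s0.png')
cv2.imwrite('pics/c0.png',cv2.resize(t[140:270,140:420],(800,371),interpolation=2)) 
cv2.imwrite('pics/c1.png',cv2.resize(s[160:380,160:370],(572,600),interpolation=2))
for n,p,z in [('top',(168,242),75),('scene',(304,177),75),('top',(157,190),75),('scene',(348,190),75),('top',(191,165),80),('top',(203,254),75),('top',(191,212),75)]: print(n,p,ray(n,*p,z).round())
E
```

```text
top (168, 242) [441. 328.  75.]
scene (304, 177) [444. 326.  75.]
top (157, 190) [596. 369.  75.]
scene (348, 190) [599. 364.  75.]
top (191, 165) [676. 270.  80.]
top (203, 254) [408. 223.  75.]
top (191, 212) [533. 264.  75.]
```

View pics/c0.png

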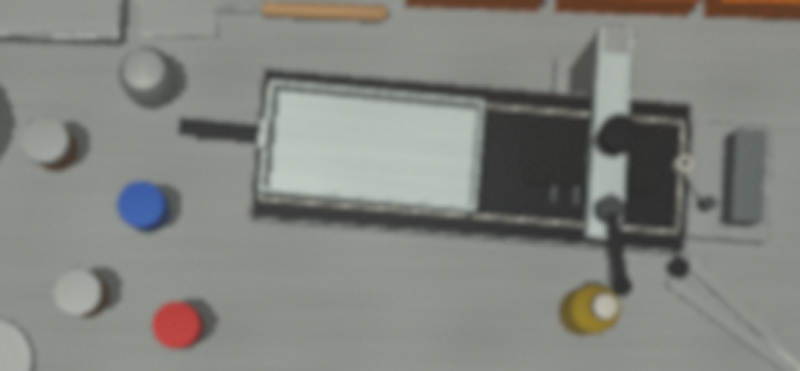

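View pics/c1.png

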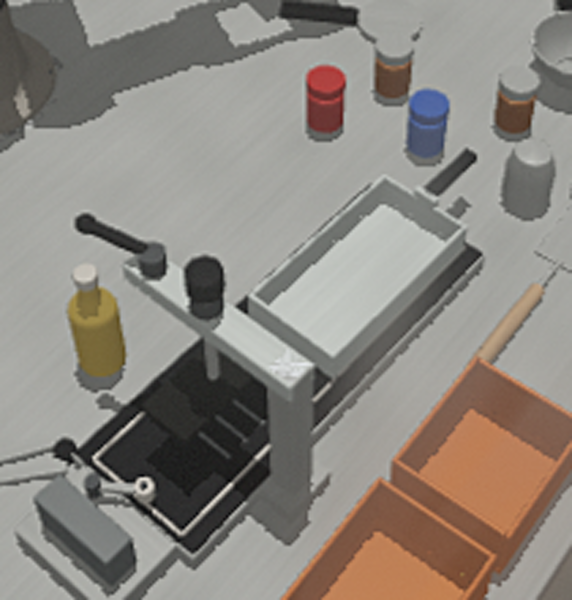

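```bash
python3 - <<'E'
from h import *
T=lambda u,v,z: ray('top',140+u/2.857,140+v/2.857,z)
S=lambda u,v,z: ray('scene',160+u/2.724,160+v/2.727,z)
P=[T(*p,25) for p in [(267,72),(252,215),(683,248),(690,105)]];print('plate',np.round(P))
c=np.mean(P,0);v=P[0]+P[1]-P[2]-P[3];th=np.arctan2(-v[0],v[1]);print(c.round(1),th,np.linalg.norm(v)/2)
R=np.array([[np.cos(th),-np.sin(th)],[np.sin(th),np.cos(th)]])
for n,q in dict(load=(0,116),heat=(0,-116),beamfront=(-95,-116)).items(): print(n,(c[:2]+R@q).round(1))
Q=[T(*p,65) for p in [(274,80),(484,101),(474,212),(262,198)]];print('pan',np.round(Q),np.mean(Q,0).round(1))
print('handle end',T(181,126,75),'root',T(256,132,75))
print('knob',T(616,133,268),S(205,268,268)); print('pivot',T(609,205,241),S(153,249,250));print('tip',T(621,286,235),S(86,224,235))
print('roller',T(684,163,52),S(145,488,52)); print('sqz',T(604,306,150),S(86,277,150))
print('beam',T(597,25,215),T(631,27,215),T(588,235,215),T(630,238,215))
E
```

```text
plate [[ 691.  144.   25.]
 [ 532.  155.   25.]
 [ 509. -317.   25.]
 [ 668. -325.   25.]]
[599.9 -85.6  25. ] -0.047628799280323084 470.9468727007568
load [605.4  30.3]
heat [ 594.4 -201.5]
beamfront [ 499.5 -197. ]
pan [[674. 134.  65.]
 [658. -92.  65.]
 [537. -83.  65.]
 [546. 143.  65.]] [603.6  25.4  65. ]
handle end [618.85418379 230.68903423  75.        ] root [614.84849627 151.0273145   75.        ]
knob [ 591.96910782 -195.38824045  268.        ] [ 596.42925265 -196.97688022  268.        ]
pivot [ 527.43984443 -194.26251003  241.        ] [ 535.0807001  -199.23747224  250.        ]
tip [ 451.58929623 -207.11312885  235.        ] [ 456.08817608 -207.23396789  235.        ]
roller [ 598.91433783 -311.51466345   52.        ] [ 603.61276549 -310.59446832   52.        ]
sqz [ 436.79650518 -206.98164926  150.        ] [ 445.20048781 -211.4742664   150.        ]
beam [ 707.90482202 -186.58796215  215.        ] [ 706.99143083 -220.05720623  215.        ] [ 501.01443236 -179.07058013  215.        ] [ 499.29136744 -219.61318917  215.        ]
```

Request:
carry_out([
  {"tx": 30, "ty": -30, "tz": 16, "rz": 0.04},
  {"tx": 30, "ty": -35, "tz": 16, "rz": 0.04},
  {"tx": 30, "ty": -35, "tz": 16, "rz": 0.04},
  {"tx": 30, "ty": -35, "tz": 16, "rz": 0.04},
  {"tx": 30, "ty": -35, "tz": 16, "rz": 0.04},
  {"tx": 30, "ty": -35, "tz": 16, "rz": 0.04},
  {"tx": 30, "ty": -35, "tz": 16, "rz": 0.04},
  {"tx": 30, "ty": -35, "tz": 16, "rz": 0.04},
  {"tx": 12, "ty": -40},
  {"tx": 12, "ty": -40},
  {"tx": 12, "ty": -40},
  {"tx": 12, "ty": -40},
], gripper=1)

```text
invalid input at $.plan[0]: expected keys tx, ty, tz, rx, ry, rz
```

Request:
carry_out([
  {"tx": 30, "ty": -30, "tz": 16, "rx": 0, "ry": 0, "rz": 0.04},
  {"tx": 30, "ty": -35, "tz": 16, "rx": 0, "ry": 0, "rz": 0.04},
  {"tx": 30, "ty": -35, "tz": 16, "rx": 0, "ry": 0, "rz": 0.04},
  {"tx": 30, "ty": -35, "tz": 16, "rx": 0, "ry": 0, "rz": 0.04},
  {"tx": 30, "ty": -35, "tz": 16, "rx": 0, "ry": 0, "rz": 0.04},
  {"tx": 30, "ty": -35, "tz": 16, "rx": 0, "ry": 0, "rz": 0.04},
  {"tx": 30, "ty": -35, "tz": 16, "rx": 0, "ry": 0, "rz": 0.04},
  {"tx": 30, "ty": -35, "tz": 16, "rx": 0, "ry": 0, "rz": 0.04},
  {"tx": 12, "ty": -40, "tz": 0, "rx": 0, "ry": 0, "rz": 0},
  {"tx": 12, "ty": -40, "tz": 0, "rx": 0, "ry": 0, "rz": 0},
  {"tx": 12, "ty": -40, "tz": 0, "rx": 0, "ry": 0, "rz": 0},
  {"tx": 12, "ty": -40, "tz": 0, "rx": 0, "ry": 0, "rz": 0},
], gripper=1)

```text
time: 1.3
tool_pos: [477.8, 52.8, 320.5]
tcp_rot: [3.141, -0.001, 3.092]
contact_force: [0.6, 0.1, -0.7]
grip_width: 1.9
finger_force: 0.0
```

Request:
carry_out([
  {"tx": 0, "ty": -45, "tz": 0, "rx": 0, "ry": 0, "rz": 0},
  {"tx": 0, "ty": -45, "tz": 0, "rx": 0, "ry": 0, "rz": 0},
  {"tx": 0, "ty": -45, "tz": 0, "rx": 0, "ry": 0, "rz": 0},
  {"tx": 0, "ty": -45, "tz": 0, "rx": 0, "ry": 0, "rz": 0},
  {"tx": 0, "ty": -35, "tz": 0, "rx": 0, "ry": 0, "rz": 0},
  {"tx": 0, "ty": 0, "tz": -30, "rx": 0, "ry": 0, "rz": 0},
  {"tx": 0, "ty": 0, "tz": -35, "rx": 0, "ry": 0, "rz": 0},
  {"tx": 0, "ty": 0, "tz": -30, "rx": 0, "ry": 0, "rz": 0},
  {"tx": 0, "ty": 0, "tz": 0, "rx": 0, "ry": 0, "rz": 0},
])

```text
time: 2.2
tool_pos: [475.3, -159.4, 221.8]
tcp_rot: [3.138, -0.008, 3.091]
contact_force: [0.3, 0.7, -0.3]
grip_width: 0.1
finger_force: 0.0
```

```bash
python3 - <<'E'
from h import *
s=snap('scene','s1.png');t=snap('top','t1.png')
a=cv2.resize(s[200:380,160:340],(600,600),interpolation=2);cv2.imwrite('pics/c2.png',a[:,:,::-1])
E
```

```text
(no output)
```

View pics/c2.png

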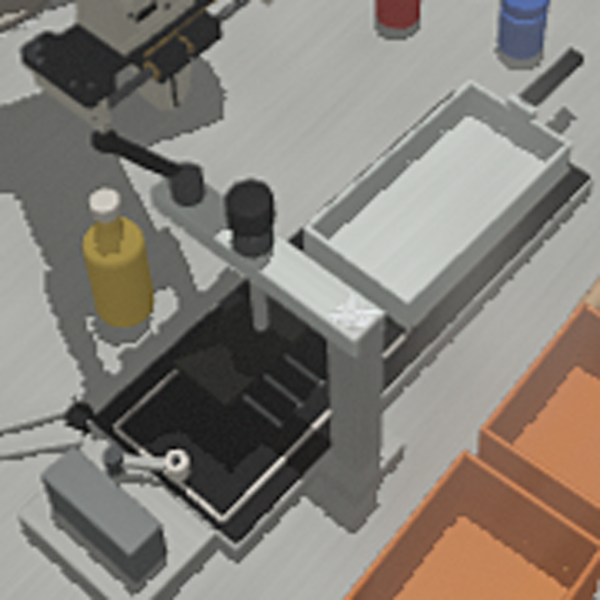

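Request:
carry_out([
  {"tx": 0, "ty": -13, "tz": 0, "rx": 0, "ry": 0, "rz": 0},
  {"tx": 0, "ty": -12, "tz": 0, "rx": 0, "ry": 0, "rz": 0},
  {"tx": -1, "ty": -9, "tz": 0, "rx": 0, "ry": 0, "rz": 0},
  {"tx": 0, "ty": -8, "tz": 0, "rx": 0, "ry": 0, "rz": 0},
  {"tx": 2, "ty": -9, "tz": 0, "rx": 0, "ry": 0, "rz": 0},
  {"tx": 3, "ty": -8, "tz": 0, "rx": 0, "ry": 0, "rz": 0},
  {"tx": 5, "ty": -8, "tz": 0, "rx": 0, "ry": 0, "rz": 0},
  {"tx": 7, "ty": -7, "tz": 0, "rx": 0, "ry": 0, "rz": 0},
  {"tx": 6, "ty": -4, "tz": 0, "rx": 0, "ry": 0, "rz": 0},
  {"tx": 6, "ty": -3, "tz": 0, "rx": 0, "ry": 0, "rz": 0},
  {"tx": 4, "ty": -2, "tz": 0, "rx": 0, "ry": 0, "rz": 0},
  {"tx": 0, "ty": 0, "tz": 0, "rx": 0, "ry": 0, "rz": 0},
])

```text
time: 3.5
tool_pos: [510.2, -243.4, 225.5]
tcp_rot: [3.141, -0.0, 3.092]
contact_force: [0.7, -0.2, 0.6]
grip_width: 0.4
finger_force: 0.0
```

```bash
python3 - <<'E'
from h import *
s=snap('scene','s2.png')
a=cv2.resize(s[200:380,160:340],(600,600),interpolation=2);cv2.imwrite('pics/c3.png',a[:,:,::-1])
print(bot.get_obs()['contact_force'],bot.get_obs()['tool_pos'])
E
```

```text
[-0.00428339 -0.28062513 -1.61740242] [ 509.91440972 -243.27300135  225.54883516]
```

View pics/c3.png

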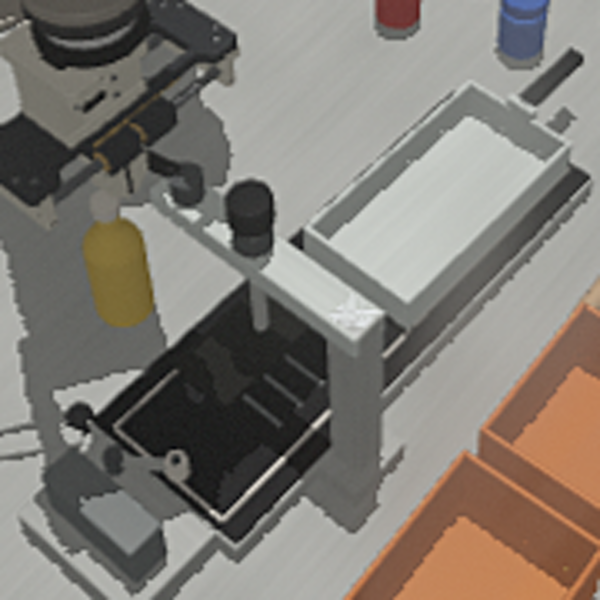

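```bash
python3 - <<'E'
from h import *
t=snap('top','t2.png');t1=cv2.imread('pics/t1.png');s=cv2.imread('pics/s2.png');s1=cv2.imread('pics/s1.png')
a=np.hstack([cv2.resize(x,(400,600),interpolation=2) for x in (t1[150:270,320:400],t[150:270,320:400,::-1])])
cv2.imwrite('pics/c4.png',a)
for p in [(510,-243,226),(531,-197,235),(456,-206,235),(527,-272,235)]: print(p,((proj('scene',p)-[160,200])*600/180).round(),((proj('top',p)-[320,150])*5).round())
E
```

```text
(510, -243, 226) [125. 212.] [249. 346.]
(531, -197, 235) [187. 179.] [169. 304.]
(456, -206, 235) [106. 139.] [185. 442.]
(527, -272, 235) [112. 241.] [306. 315.]
```

View pics/c4.png

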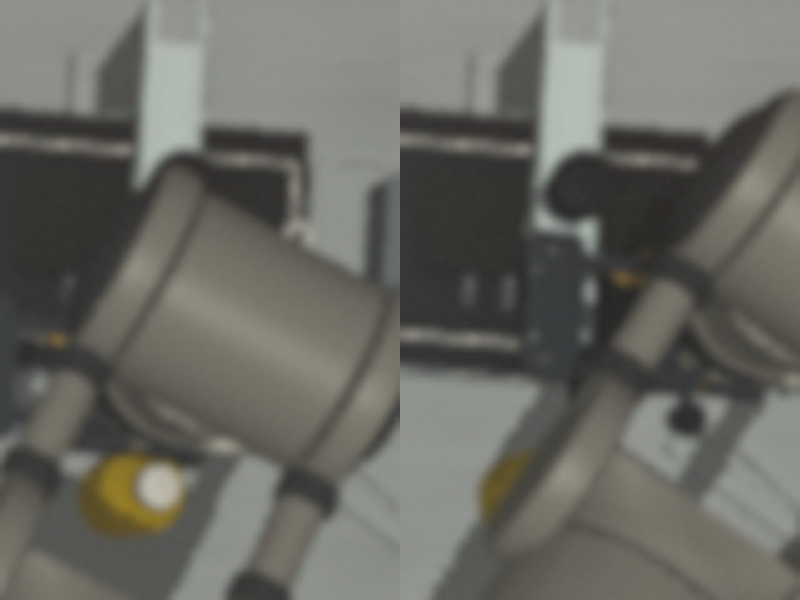

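```bash
python3 - <<'E'
from h import *
s=cv2.imread('pics/s2.png');s1=cv2.imread('pics/s1.png')
cv2.imwrite('pics/c5.png',np.hstack([cv2.resize(x[225:305,170:230],(400,533),interpolation=0) for x in (s1,s)]))
E
```

```text
(no output)
```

View pics/c5.png

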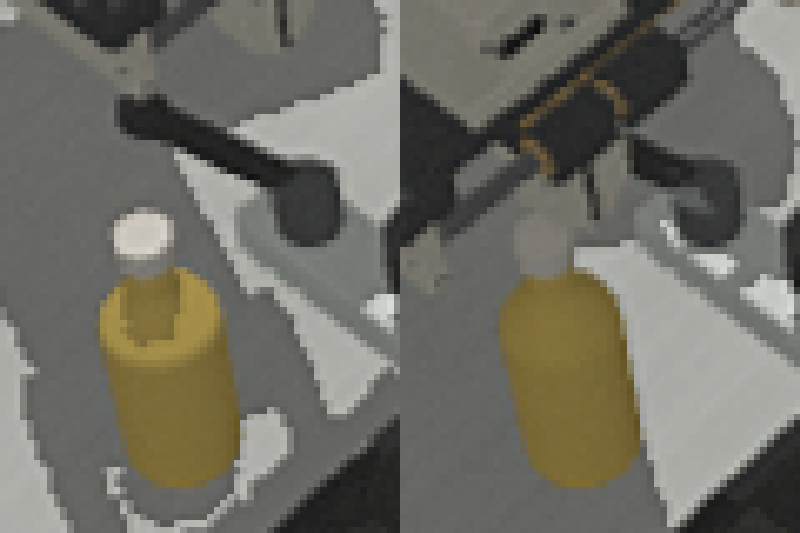

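Request:
carry_out([
  {"tx": -5, "ty": 0, "tz": 20, "rx": 0, "ry": 0, "rz": 0},
  {"tx": -10, "ty": 5, "tz": 25, "rx": 0, "ry": 0, "rz": 0},
  {"tx": -10, "ty": 35, "tz": 0, "rx": 0, "ry": 0, "rz": 0},
  {"tx": -10, "ty": 40, "tz": 0, "rx": 0, "ry": 0, "rz": 0},
  {"tx": 0, "ty": 25, "tz": 0, "rx": 0, "ry": 0, "rz": 0},
  {"tx": 0, "ty": 0, "tz": 0, "rx": 0, "ry": 0, "rz": 0},
])

```text
time: 4.2
tool_pos: [474.3, -135.6, 271.6]
tcp_rot: [3.141, 0.001, 3.095]
contact_force: [-0.4, 0.2, 0.2]
grip_width: 0.3
finger_force: 0.0
```

```bash
python3 - <<'E'
from h import *
s=snap('scene','s3.png')[:,:,::-1]
print(bot.get_obs()['tool_pos'])
cv2.imwrite('pics/c6.png',cv2.resize(s[205:305,150:240],(540,600),interpolation=0))
p=bot.get_obs()['tool_pos'];print((proj('scene',p)-[150,205])*6)
E
```

```text
[ 474.57706405 -137.28521659  271.37544608]
[386.28034897  88.67286895]
```

View pics/c6.png

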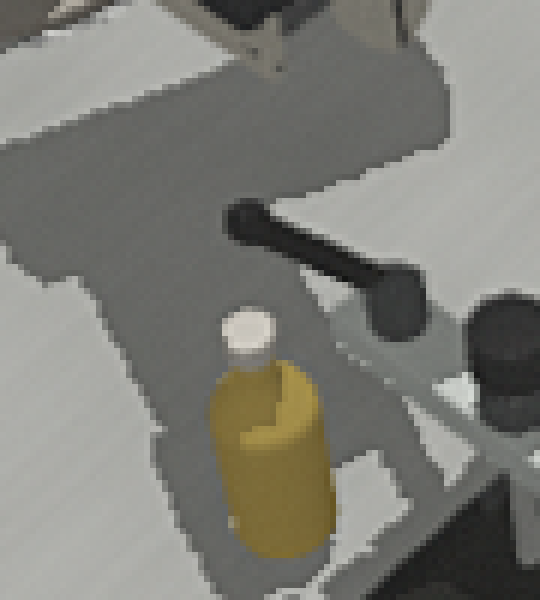

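```bash
python3 - <<'E'
from h import *
print('s0 tcp',proj('scene',[189.5,489.2,192.1]),proj('scene',[189.5+.36*46,489+.93*46,192]),proj('scene',[189.5-.36*46,489-.93*46,192]))
s=cv2.imread('pics/s0.png');t=cv2.imread('pics/s3.png')
a=cv2.resize(s[50:110,240:310],(400,343),interpolation=0);b=cv2.resize(t[180:240,170:240],(400,343),interpolation=0)
cv2.imwrite('pics/c7.png',np.hstack([a,b]))
print((proj('scene',[474.5,-137,271.4])-[170,180])*5.71)
print(ray('scene',191.2,241.8,235))
E
```

```text
s0 tcp [274.64008764 102.21207961] [285.04515517  98.81684631] [263.95594866 105.77127843]
[253.71237818 226.65382778]
[ 454.53834929 -206.99816599  235.        ]
```

View pics/c7.png

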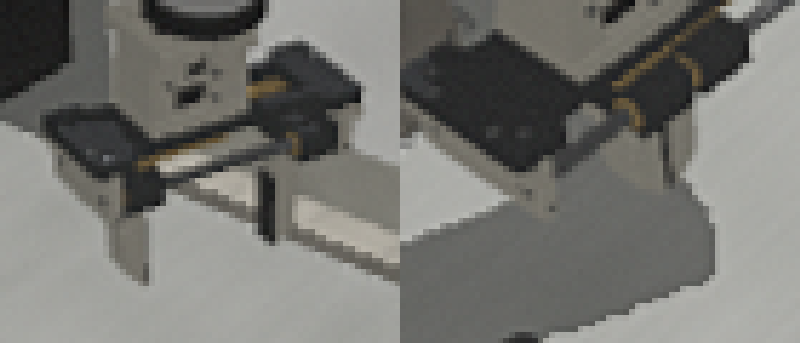

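```bash
python3 - <<'E'
from h import *
for z in (271,281,291,301): print(z,ray('scene',217.3,212.9,z).round(1))
for z in (192,202,212,222): print(z,ray('scene',240+147/5.71,50+285/5.71,z).round(1),ray('scene',240+266/5.71,50+242/5.71,z).round(1))
E
```

```text
271 [ 463.7 -114.4  271. ]
281 [ 470.9 -121.   281. ]
291 [ 478.  -127.6  291. ]
301 [ 485.2 -134.1  301. ]
192 [153.8 481.1 192. ] [183.9 571.5 192. ]
202 [163.7 468.6 202. ] [193.5 558.1 202. ]
212 [173.7 456.2 212. ] [203.1 544.6 212. ]
222 [183.6 443.7 222. ] [212.7 531.2 222. ]
```

Request:
carry_out([
  {"tx": 1, "ty": 0, "tz": -33, "rx": 0, "ry": 0, "rz": 0},
  {"tx": 2, "ty": -10, "tz": -33, "rx": 0, "ry": 0, "rz": 0},
  {"tx": 0, "ty": -20, "tz": 0, "rx": 0, "ry": 0, "rz": 0},
  {"tx": 0, "ty": -9, "tz": 0, "rx": 0, "ry": 0, "rz": 0},
  {"tx": 0, "ty": -9, "tz": 0, "rx": 0, "ry": 0, "rz": 0},
  {"tx": -1, "ty": -9, "tz": 0, "rx": 0, "ry": 0, "rz": 0},
  {"tx": 0, "ty": -8, "tz": 0, "rx": 0, "ry": 0, "rz": 0},
  {"tx": 2, "ty": -9, "tz": 0, "rx": 0, "ry": 0, "rz": 0},
  {"tx": 3, "ty": -8, "tz": 0, "rx": 0, "ry": 0, "rz": 0},
  {"tx": 5, "ty": -8, "tz": 0, "rx": 0, "ry": 0, "rz": 0},
  {"tx": 0, "ty": 0, "tz": 0, "rx": 0, "ry": 0, "rz": 0},
])

```text
time: 5.35
tool_pos: [487.2, -229.8, 204.5]
tcp_rot: [-3.141, -0.0, 3.091]
contact_force: [0.2, -0.1, 0.2]
grip_width: 0.3
finger_force: 0.1
```

```bash
python3 - <<'E'
from h import *
s=snap('scene','s4.png')[:,:,::-1]
cv2.imwrite('pics/c8.png',cv2.resize(s[205:305,150:240],(540,600),interpolation=0))
print(bot.get_obs()['contact_force'],bot.get_obs()['tool_pos'])
E
```

```text
[-0.35316112  0.28258185  0.14515389] [ 486.924012   -229.18838342  204.40289566]
```

View pics/c8.png

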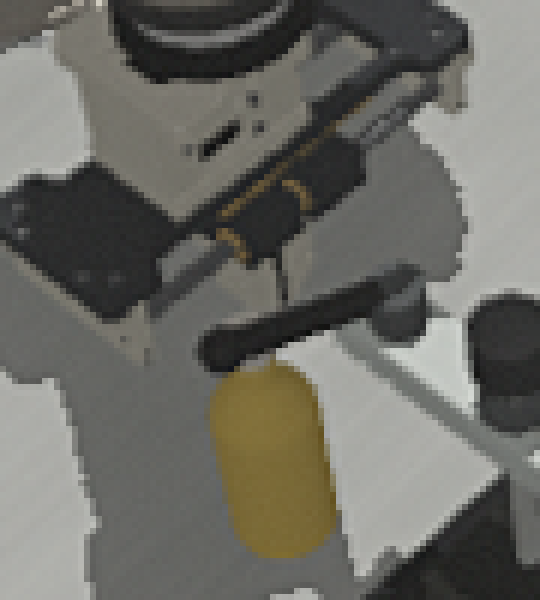

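Request:
carry_out([
  {"tx": 7, "ty": -7, "tz": 0, "rx": 0, "ry": 0, "rz": 0},
  {"tx": 6, "ty": -4, "tz": 0, "rx": 0, "ry": 0, "rz": 0},
  {"tx": 6, "ty": -3, "tz": 0, "rx": 0, "ry": 0, "rz": 0},
  {"tx": 4, "ty": -2, "tz": 0, "rx": 0, "ry": 0, "rz": 0},
  {"tx": 3, "ty": 0, "tz": 0, "rx": 0, "ry": 0, "rz": 0},
  {"tx": 2, "ty": 0, "tz": 0, "rx": 0, "ry": 0, "rz": 0},
  {"tx": 0, "ty": 0, "tz": 0, "rx": 0, "ry": 0, "rz": 0},
])

```text
time: 6.1
tool_pos: [507.3, -242.9, 203.9]
tcp_rot: [3.138, -0.018, 3.092]
contact_force: [-28.6, 5.8, 11.1]
grip_width: 0.0
finger_force: 14.6
```

Request:
carry_out([
  {"tx": -10, "ty": 0, "tz": 0, "rx": 0, "ry": 0, "rz": 0},
  {"tx": -15, "ty": -5, "tz": 10, "rx": 0, "ry": 0, "rz": 0},
  {"tx": -10, "ty": 0, "tz": 40, "rx": 0, "ry": 0, "rz": 0},
  {"tx": 0, "ty": 0, "tz": 50, "rx": 0, "ry": 0, "rz": 0},
  {"tx": 0, "ty": 50, "tz": 20, "rx": 0, "ry": 0, "rz": 0},
  {"tx": 0, "ty": 50, "tz": 0, "rx": 0, "ry": 0, "rz": 0},
  {"tx": 0, "ty": 0, "tz": 0, "rx": 0, "ry": 0, "rz": 0},
])

```text
time: 6.8
tool_pos: [480.2, -149.2, 325.9]
tcp_rot: [-3.142, 0.005, 3.096]
contact_force: [-0.7, -0.5, 0.3]
grip_width: 0.5
finger_force: 0.0
```

```bash
python3 - <<'E'
from h import *
s=snap('scene','s5.png')[:,:,::-1];t=snap('top','t5.png')[:,:,::-1]
cv2.imwrite('pics/c9.png',np.hstack([cv2.resize(s[205:305,150:240],(396,440),interpolation=0),cv2.resize(t[170:270,320:410],(396,440),interpolation=0)]))
print(bot.get_obs()['tool_pos'],proj('scene',(527,-272,235)),proj('top',(527,-272,235)))
E
```

```text
[ 480.01859955 -152.81944144  324.47843944] [193.63116046 272.33905703] [381.23498974 213.00916411]
```

View pics/c9.png

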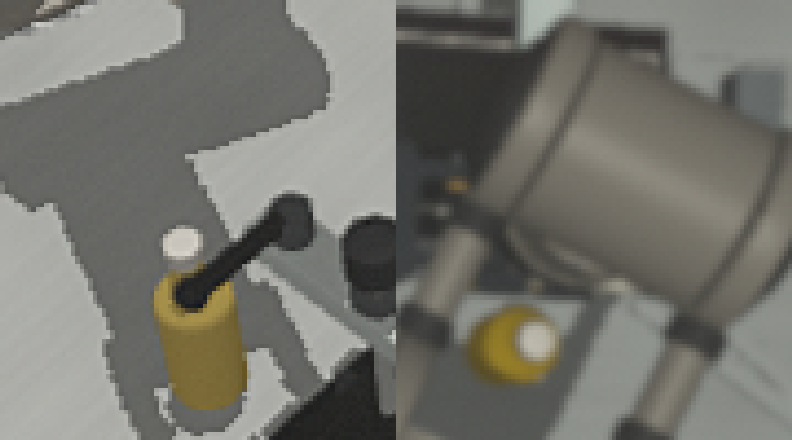

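Request:
carry_out([
  {"tx": 38, "ty": -15, "tz": 0, "rx": 0, "ry": 0, "rz": 0},
  {"tx": 38, "ty": -15, "tz": 0, "rx": 0, "ry": 0, "rz": 0},
  {"tx": 37, "ty": -16, "tz": 0, "rx": 0, "ry": 0, "rz": 0},
  {"tx": 0, "ty": 0, "tz": 0, "rx": 0, "ry": 0, "rz": 0},
  {"tx": 0, "ty": 0, "tz": -30, "rx": 0, "ry": 0, "rz": 0},
  {"tx": 0, "ty": 0, "tz": -30, "rx": 0, "ry": 0, "rz": 0},
  {"tx": 0, "ty": 0, "tz": -30, "rx": 0, "ry": 0, "rz": 0},
  {"tx": 0, "ty": 0, "tz": -15, "rx": 0, "ry": 0, "rz": 0},
  {"tx": 0, "ty": 0, "tz": 0, "rx": 0, "ry": 0, "rz": 0},
], gripper=0)

```text
time: 7.8
tool_pos: [590.9, -199.8, 215.6]
tcp_rot: [3.14, -0.005, 3.09]
contact_force: [0.5, 0.7, 1.0]
grip_width: 67.6
finger_force: 0.0
```

Request:
carry_out([
  {"tx": 0, "ty": 0, "tz": 0, "rx": 0, "ry": 0, "rz": 0},
  {"tx": 0, "ty": 0, "tz": 0, "rx": 0, "ry": 0, "rz": 0},
  {"tx": 0, "ty": 0, "tz": 0, "rx": 0, "ry": 0, "rz": 0},
  {"tx": 0, "ty": 0, "tz": 0, "rx": 0, "ry": 0, "rz": 0},
  {"tx": 0, "ty": 0, "tz": 0, "rx": 0, "ry": 0, "rz": 0},
  {"tx": 0, "ty": 0, "tz": 0, "rx": 0, "ry": 0, "rz": 0},
], gripper=1)

```text
time: 8.4
tool_pos: [592.9, -198.6, 218.7]
tcp_rot: [3.141, 0.001, 3.092]
contact_force: [-0.2, 1.0, 2.5]
grip_width: 35.4
finger_force: 30.0
```

Request:
carry_out([
  {"tx": 0, "ty": 0, "tz": 5, "rx": 0, "ry": 0, "rz": 0},
  {"tx": 0, "ty": 0, "tz": 10, "rx": 0, "ry": 0, "rz": 0},
  {"tx": 0, "ty": 0, "tz": 10, "rx": 0, "ry": 0, "rz": 0},
  {"tx": 0, "ty": 0, "tz": 10, "rx": 0, "ry": 0, "rz": 0},
  {"tx": 0, "ty": 0, "tz": 10, "rx": 0, "ry": 0, "rz": 0},
  {"tx": 0, "ty": 0, "tz": 10, "rx": 0, "ry": 0, "rz": 0},
  {"tx": 0, "ty": 0, "tz": 0, "rx": 0, "ry": 0, "rz": 0},
])

```text
time: 9.1
tool_pos: [593.0, -198.7, 275.8]
tcp_rot: [-3.141, 0.002, 3.092]
contact_force: [0.6, 4.5, 2.7]
grip_width: 34.9
finger_force: 30.0
```

Request:
carry_out([
  {"tx": 0, "ty": 0, "tz": 2, "rx": 0, "ry": 0, "rz": 0},
  {"tx": 0, "ty": 0, "tz": 2, "rx": 0, "ry": 0, "rz": 0},
  {"tx": 0, "ty": 0, "tz": 2, "rx": 0, "ry": 0, "rz": 0},
  {"tx": 0, "ty": 0, "tz": 0, "rx": 0, "ry": 0, "rz": 0},
])

```text
time: 9.5
tool_pos: [592.8, -198.6, 278.8]
tcp_rot: [3.141, -0.0, 3.092]
contact_force: [2.8, 4.6, -5.4]
grip_width: 35.1
finger_force: 30.0
```

Request:
carry_out([
  {"tx": 0, "ty": 0, "tz": 2, "rx": 0, "ry": 0, "rz": 0},
  {"tx": 0, "ty": 0, "tz": 2, "rx": 0, "ry": 0, "rz": 0},
  {"tx": 0, "ty": 0, "tz": 0, "rx": 0, "ry": 0, "rz": 0},
])

```text
time: 9.8
tool_pos: [592.8, -198.6, 282.8]
tcp_rot: [3.141, -0.001, 3.092]
contact_force: [3.4, 4.3, -5.4]
grip_width: 35.2
finger_force: 30.0
```

Request:
carry_out([
  {"tx": 0, "ty": 0, "tz": 2, "rx": 0, "ry": 0, "rz": 0},
  {"tx": 0, "ty": 0, "tz": 2, "rx": 0, "ry": 0, "rz": 0},
  {"tx": 0, "ty": 0, "tz": 0, "rx": 0, "ry": 0, "rz": 0},
])

```text
time: 10.1
tool_pos: [592.7, -198.6, 285.3]
tcp_rot: [3.14, -0.002, 3.092]
contact_force: [4.1, 3.5, -11.4]
grip_width: 34.8
finger_force: 30.0
```

Request:
carry_out([
  {"tx": 0, "ty": 0, "tz": 2, "rx": 0, "ry": 0, "rz": 0},
  {"tx": 0, "ty": 0, "tz": 0, "rx": 0, "ry": 0, "rz": 0},
])

```text
time: 10.3
tool_pos: [592.5, -198.6, 285.4]
tcp_rot: [3.139, -0.005, 3.092]
contact_force: [6.5, 3.5, -18.3]
grip_width: 35.2
finger_force: 30.0
```

Request:
carry_out([
  {"tx": 0, "ty": 0, "tz": -2, "rx": 0, "ry": 0, "rz": 0},
  {"tx": 0, "ty": 0, "tz": 0, "rx": 0, "ry": 0, "rz": 0},
  {"tx": 0, "ty": 0, "tz": 0, "rx": 0, "ry": 0, "rz": 0},
  {"tx": 0, "ty": 0, "tz": 0, "rx": 0, "ry": 0, "rz": 0},
  {"tx": 0, "ty": 0, "tz": 0, "rx": 0, "ry": 0, "rz": 0},
  {"tx": 0, "ty": 0, "tz": 20, "rx": 0, "ry": 0, "rz": 0},
  {"tx": 0, "ty": 0, "tz": 40, "rx": 0, "ry": 0, "rz": 0},
  {"tx": 0, "ty": 0, "tz": 20, "rx": 0, "ry": 0, "rz": 0},
  {"tx": -10, "ty": 40, "tz": 0, "rx": 0, "ry": 0, "rz": 0},
  {"tx": -10, "ty": 45, "tz": 0, "rx": 0, "ry": 0, "rz": -0.1},
  {"tx": -10, "ty": 45, "tz": 0, "rx": 0, "ry": 0, "rz": -0.12},
  {"tx": -10, "ty": 45, "tz": 0, "rx": 0, "ry": 0, "rz": -0.12},
], gripper=0)

```text
time: 11.5
tool_pos: [552.0, -22.7, 367.7]
tcp_rot: [3.141, 0.001, 2.746]
contact_force: [-0.2, 0.1, 0.4]
grip_width: 91.9
finger_force: 0.0
```

Request:
carry_out([
  {"tx": -12, "ty": 39, "tz": -20, "rx": 0, "ry": 0, "rz": -0.12},
  {"tx": -12, "ty": 39, "tz": -20, "rx": 0, "ry": 0, "rz": -0.12},
  {"tx": -12, "ty": 39, "tz": -20, "rx": 0, "ry": 0, "rz": -0.12},
  {"tx": -12, "ty": 39, "tz": -20, "rx": 0, "ry": 0, "rz": -0.12},
  {"tx": -12, "ty": 39, "tz": -20, "rx": 0, "ry": 0, "rz": -0.12},
  {"tx": -12, "ty": 39, "tz": -20, "rx": 0, "ry": 0, "rz": -0.12},
  {"tx": -12, "ty": 39, "tz": -20, "rx": 0, "ry": 0, "rz": -0.12},
  {"tx": -12, "ty": 39, "tz": -20, "rx": 0, "ry": 0, "rz": -0.12},
  {"tx": -12, "ty": 39, "tz": -20, "rx": 0, "ry": 0, "rz": -0.12},
  {"tx": 0, "ty": 0, "tz": 0, "rx": 0, "ry": 0, "rz": -0.12},
  {"tx": 0, "ty": 0, "tz": 0, "rx": 0, "ry": 0, "rz": 0},
  {"tx": 0, "ty": 0, "tz": 0, "rx": 0, "ry": 0, "rz": 0},
])

```text
time: 12.7
tool_pos: [445.2, 326.8, 187.9]
tcp_rot: [3.14, -0.0, 1.555]
contact_force: [0.2, -0.8, -0.2]
grip_width: 92.1
finger_force: 0.0
```

```bash
cat >> h.py <<'E'
def blobs(name,img,box=None):
    # jar glass (brown) blobs, area>15
    hsv=cv2.cvtColor(img,cv2.COLOR_RGB2HSV)
    m=cv2.inRange(hsv,(3,90,40),(15,230,150))
    n,l,st,ce=cv2.connectedComponentsWithStats(m)
    return [(st[i].tolist(),ce[i].round(1).tolist()) for i in range(1,n) if st[i][4]>15]
E
python3 - <<'E'
from h import *
s0=cv2.imread('pics/s0.png')[:,:,::-1].copy()
print('s0',blobs('scene',s0))
s=snap('scene','s6.png');t=snap('top','t6.png');print('s6',blobs('scene',s))
print(bot.get_obs()['tool_pos'],bot.get_obs()['tcp_rot'])
d=cv2.absdiff(s,s0).max(2);
for b in [(285,165,325,200),(335,180,360,215)]:
    x0,y0,x1,y1=b;print(b,(d[y0:y1,x0:x1]>30).sum())
t0=cv2.imread('pics/t0.png')[:,:,::-1].copy();d=cv2.absdiff(t,t0).max(2)
for b in [(145,180,170,200),(157,232,180,252),(180,203,200,222)]:
    x0,y0,x1,y1=b;print(b,(d[y0:y1,x0:x1]>30).sum())
E
```

```text
s0 [([298, 182, 13, 14, 137], [303.5, 188.6]), ([342, 194, 15, 15, 145], [348.3, 201.5]), ([506, 226, 54, 98, 2306], [540.4, 281.8]), ([306, 294, 68, 39, 942], [341.6, 313.2]), ([264, 318, 111, 102, 1351], [316.1, 375.6]), ([266, 337, 74, 49, 1143], [303.5, 359.9]), ([234, 389, 63, 31, 788], [263.0, 407.9])]
s6 [([298, 182, 13, 14, 137], [303.6, 188.7]), ([342, 194, 15, 15, 143], [348.3, 201.6]), ([506, 226, 54, 98, 2326], [540.3, 282.0]), ([307, 292, 67, 41, 924], [341.7, 313.3]), ([264, 318, 111, 102, 1340], [316.1, 375.5]), ([266, 337, 74, 49, 1129], [303.5, 359.9]), ([234, 389, 63, 31, 780], [263.0, 407.9]), ([133, 394, 21, 26, 38], [142.7, 407.8])]
[445.48417023 326.36532717 188.0538673 ] [ 3.14015112e+00 -5.27476409e-04  1.55284253e+00]
(285, 165, 325, 200) 235
(335, 180, 360, 215) 0
(145, 180, 170, 200) 56
(157, 232, 180, 252) 303
(180, 203, 200, 222) 313
```

Request:
carry_out([
  {"tx": -2, "ty": 0, "tz": -40, "rx": 0, "ry": 0, "rz": 0},
  {"tx": 0, "ty": 0, "tz": -40, "rx": 0, "ry": 0, "rz": 0},
  {"tx": 0, "ty": 0, "tz": -40, "rx": 0, "ry": 0, "rz": 0},
  {"tx": 0, "ty": 0, "tz": -25, "rx": 0, "ry": 0, "rz": 0},
  {"tx": 0, "ty": 0, "tz": -15, "rx": 0, "ry": 0, "rz": 0},
  {"tx": 0, "ty": 0, "tz": -10, "rx": 0, "ry": 0, "rz": 0},
  {"tx": 0, "ty": 0, "tz": 0, "rx": 0, "ry": 0, "rz": 0},
])

```text
time: 13.5
tool_pos: [442.7, 326.2, 16.7]
tcp_rot: [-3.141, 0.001, 1.552]
contact_force: [-0.8, -0.1, 0.2]
grip_width: 91.7
finger_force: 0.0
```

Request:
carry_out([
  {"tx": 0, "ty": 0, "tz": 0, "rx": 0, "ry": 0, "rz": 0},
  {"tx": 0, "ty": 0, "tz": 0, "rx": 0, "ry": 0, "rz": 0},
  {"tx": 0, "ty": 0, "tz": 0, "rx": 0, "ry": 0, "rz": 0},
  {"tx": 0, "ty": 0, "tz": 0, "rx": 0, "ry": 0, "rz": 0},
  {"tx": 0, "ty": 0, "tz": 0, "rx": 0, "ry": 0, "rz": 0},
  {"tx": 0, "ty": 0, "tz": 0, "rx": 0, "ry": 0, "rz": 0},
], gripper=1)

```text
time: 14.1
tool_pos: [442.6, 327.0, 17.4]
tcp_rot: [-3.142, -0.0, 1.552]
contact_force: [-0.6, -0.0, 1.4]
grip_width: 49.6
finger_force: 30.0
```

Request:
carry_out([
  {"tx": 0, "ty": 0, "tz": 15, "rx": 0, "ry": 0, "rz": 0},
  {"tx": 0, "ty": 0, "tz": 35, "rx": 0, "ry": 0, "rz": 0},
  {"tx": 0, "ty": 0, "tz": 40, "rx": 0, "ry": 0, "rz": 0},
  {"tx": 0, "ty": 0, "tz": 35, "rx": 0, "ry": 0, "rz": 0},
  {"tx": 16, "ty": -32, "tz": 0, "rx": 0, "ry": 0, "rz": 0},
  {"tx": 16, "ty": -34, "tz": 0, "rx": 0, "ry": 0, "rz": 0},
  {"tx": 16, "ty": -34, "tz": 0, "rx": 0, "ry": 0, "rz": 0},
  {"tx": 16, "ty": -34, "tz": 0, "rx": 0, "ry": 0, "rz": -0.01},
  {"tx": 16, "ty": -34, "tz": 0, "rx": 0, "ry": 0, "rz": -0.02},
  {"tx": 16, "ty": -34, "tz": 0, "rx": 0, "ry": 0, "rz": 0},
  {"tx": 16, "ty": -34, "tz": 0, "rx": 0, "ry": 0, "rz": 0},
  {"tx": 16, "ty": -34, "tz": 0, "rx": 0, "ry": 0, "rz": 0},
])

```text
time: 15.3
tool_pos: [571.0, 55.5, 142.0]
tcp_rot: [-3.141, 0.0, 1.522]
contact_force: [1.0, 0.6, -2.0]
grip_width: 49.9
finger_force: 30.0
```

Request:
carry_out([
  {"tx": 16, "ty": -34, "tz": 0, "rx": 0, "ry": 0, "rz": 0},
  {"tx": 15, "ty": -31, "tz": 0, "rx": 0, "ry": 0, "rz": 0},
  {"tx": 0, "ty": 0, "tz": -30, "rx": 0, "ry": 0, "rz": 0},
  {"tx": 0, "ty": 0, "tz": -30, "rx": 0, "ry": 0, "rz": 0},
  {"tx": 0, "ty": 0, "tz": -20, "rx": 0, "ry": 0, "rz": 0},
  {"tx": 0, "ty": 0, "tz": -10, "rx": 0, "ry": 0, "rz": 0},
  {"tx": 0, "ty": 0, "tz": 0, "rx": 0, "ry": 0, "rz": 0},
  {"tx": 0, "ty": 0, "tz": 0, "rx": 0, "ry": 0, "rz": 0},
])

```text
time: 16.1
tool_pos: [602.4, -8.0, 53.1]
tcp_rot: [3.14, 0.0, 1.522]
contact_force: [-0.6, 0.0, -0.7]
grip_width: 49.4
finger_force: 30.0
```

Lower the remaining ~7 mm gently.

Request:
carry_out([
  {"tx": 0, "ty": 0, "tz": -3, "rx": 0, "ry": 0, "rz": 0},
  {"tx": 0, "ty": 0, "tz": -2, "rx": 0, "ry": 0, "rz": 0},
  {"tx": 0, "ty": 0, "tz": 0, "rx": 0, "ry": 0, "rz": 0},
  {"tx": 0, "ty": 0, "tz": 0, "rx": 0, "ry": 0, "rz": 0},
])

```text
time: 16.5
tool_pos: [601.9, -8.0, 47.6]
tcp_rot: [3.141, 0.0, 1.522]
contact_force: [0.3, 0.1, -1.6]
grip_width: 49.5
finger_force: 30.0
```

Request:
carry_out([
  {"tx": 0, "ty": 0, "tz": -1, "rx": 0, "ry": 0, "rz": 0},
  {"tx": 0, "ty": 0, "tz": -1, "rx": 0, "ry": 0, "rz": 0},
  {"tx": 0, "ty": 0, "tz": 0, "rx": 0, "ry": 0, "rz": 0},
])

```text
time: 16.8
tool_pos: [602.0, -8.1, 46.4]
tcp_rot: [3.141, 0.0, 1.522]
contact_force: [-2.4, 0.9, 4.9]
grip_width: 49.5
finger_force: 30.0
```

Request:
carry_out([
  {"tx": 0, "ty": 0, "tz": 0, "rx": 0, "ry": 0, "rz": 0},
  {"tx": 0, "ty": 0, "tz": 0, "rx": 0, "ry": 0, "rz": 0},
  {"tx": 0, "ty": 0, "tz": 0, "rx": 0, "ry": 0, "rz": 0},
  {"tx": 0, "ty": 0, "tz": 20, "rx": 0, "ry": 0, "rz": 0},
  {"tx": 0, "ty": 0, "tz": 40, "rx": 0, "ry": 0, "rz": 0},
  {"tx": 0, "ty": 0, "tz": 40, "rx": 0, "ry": 0, "rz": 0},
  {"tx": 0, "ty": 34, "tz": 0, "rx": 0, "ry": 0, "rz": 0},
  {"tx": 0, "ty": 40, "tz": 0, "rx": 0, "ry": 0, "rz": 0},
  {"tx": 0, "ty": 40, "tz": 0, "rx": 0, "ry": 0, "rz": 0},
  {"tx": 0, "ty": 40, "tz": 0, "rx": 0, "ry": 0, "rz": 0},
], gripper=0.33)

```text
time: 17.8
tool_pos: [601.6, 147.3, 145.3]
tcp_rot: [3.141, -0.0, 1.521]
contact_force: [1.2, 0.8, 0.7]
grip_width: 61.6
finger_force: 0.0
```

Request:
carry_out([
  {"tx": 0, "ty": 40, "tz": 0, "rx": 0, "ry": 0, "rz": 0},
  {"tx": 0, "ty": 40, "tz": 0, "rx": 0, "ry": 0, "rz": 0},
  {"tx": 0, "ty": 40, "tz": 0, "rx": 0, "ry": 0, "rz": 0},
  {"tx": 0, "ty": 40, "tz": 0, "rx": 0, "ry": 0, "rz": 0},
  {"tx": -4, "ty": 40, "tz": 0, "rx": 0, "ry": 0, "rz": 0},
  {"tx": 0, "ty": 20, "tz": 0, "rx": 0, "ry": 0, "rz": 0},
  {"tx": 0, "ty": 0, "tz": 0, "rx": 0, "ry": 0, "rz": 0},
], gripper=0)

```text
time: 18.5
tool_pos: [596.7, 369.1, 144.5]
tcp_rot: [-3.141, -0.0, 1.526]
contact_force: [-0.2, -0.2, 0.0]
grip_width: 92.0
finger_force: 0.0
```

```bash
python3 - <<'E'
from h import *
s=snap('scene','s7.png');print([b for b in blobs('scene',s) if b[1][1]<280])
print(bot.get_obs()['tool_pos'],bot.get_obs()['grip_width'])
# look near pan for jar1 lid/glass
print(proj('scene',(602,-8,104)),proj('scene',(602,-8,70)))
for z in (35,): print(ray('scene',348.3,201.6,z))
E
```

```text
[([342, 194, 15, 15, 144], [348.3, 201.6]), ([278, 260, 15, 14, 125], [283.6, 266.9])]
[597.12414064 367.14038984 144.52197008] 91.73993910009362
[283.1960893  253.33213432] [282.95748991 260.61372142]
[611.42126155 354.2207526   35.        ]
```

Request:
carry_out([
  {"tx": 0, "ty": 0, "tz": -35, "rx": 0, "ry": 0, "rz": 0},
  {"tx": 0, "ty": 0, "tz": -35, "rx": 0, "ry": 0, "rz": 0},
  {"tx": 0, "ty": 0, "tz": -30, "rx": 0, "ry": 0, "rz": 0},
  {"tx": 0, "ty": 0, "tz": -20, "rx": 0, "ry": 0, "rz": 0},
  {"tx": 0, "ty": 0, "tz": -7, "rx": 0, "ry": 0, "rz": 0},
  {"tx": 0, "ty": 0, "tz": 0, "rx": 0, "ry": 0, "rz": 0},
])

```text
time: 19.15
tool_pos: [597.6, 364.6, 17.5]
tcp_rot: [-3.14, 0.001, 1.521]
contact_force: [0.4, 0.8, -0.2]
grip_width: 91.8
finger_force: 0.0
```

Request:
carry_out([
  {"tx": 0, "ty": 0, "tz": 0, "rx": 0, "ry": 0, "rz": 0},
  {"tx": 0, "ty": 0, "tz": 0, "rx": 0, "ry": 0, "rz": 0},
  {"tx": 0, "ty": 0, "tz": 0, "rx": 0, "ry": 0, "rz": 0},
  {"tx": 0, "ty": 0, "tz": 0, "rx": 0, "ry": 0, "rz": 0},
  {"tx": 0, "ty": 0, "tz": 0, "rx": 0, "ry": 0, "rz": 0},
  {"tx": 0, "ty": 0, "tz": 0, "rx": 0, "ry": 0, "rz": 0},
], gripper=1)

```text
time: 19.75
tool_pos: [597.8, 366.0, 18.5]
tcp_rot: [3.141, -0.0, 1.522]
contact_force: [-0.8, 0.3, 0.1]
grip_width: 48.8
finger_force: 30.1
```

Request:
carry_out([
  {"tx": 0, "ty": 0, "tz": 15, "rx": 0, "ry": 0, "rz": 0},
  {"tx": 0, "ty": 0, "tz": 35, "rx": 0, "ry": 0, "rz": 0},
  {"tx": 0, "ty": 0, "tz": 40, "rx": 0, "ry": 0, "rz": 0},
  {"tx": 0, "ty": 0, "tz": 35, "rx": 0, "ry": 0, "rz": 0},
  {"tx": 1, "ty": -34, "tz": 0, "rx": 0, "ry": 0, "rz": 0},
  {"tx": 1, "ty": -38, "tz": 0, "rx": 0, "ry": 0, "rz": 0},
  {"tx": 1, "ty": -40, "tz": 0, "rx": 0, "ry": 0, "rz": 0},
  {"tx": 1, "ty": -40, "tz": 0, "rx": 0, "ry": 0, "rz": 0},
  {"tx": 1, "ty": -40, "tz": 0, "rx": 0, "ry": 0, "rz": 0},
  {"tx": 1, "ty": -40, "tz": 0, "rx": 0, "ry": 0, "rz": 0},
  {"tx": 1, "ty": -40, "tz": 0, "rx": 0, "ry": 0, "rz": 0},
  {"tx": 0, "ty": -36, "tz": 0, "rx": 0, "ry": 0, "rz": 0},
])

```text
time: 20.95
tool_pos: [604.7, 56.0, 144.4]
tcp_rot: [3.141, 0.0, 1.521]
contact_force: [0.4, 0.0, -1.7]
grip_width: 48.8
finger_force: 30.0
```

Request:
carry_out([
  {"tx": 0, "ty": 0, "tz": 0, "rx": 0, "ry": 0, "rz": 0},
  {"tx": 0, "ty": 0, "tz": -30, "rx": 0, "ry": 0, "rz": 0},
  {"tx": 0, "ty": 0, "tz": -30, "rx": 0, "ry": 0, "rz": 0},
  {"tx": 0, "ty": 0, "tz": -20, "rx": 0, "ry": 0, "rz": 0},
  {"tx": 0, "ty": 0, "tz": -10, "rx": 0, "ry": 0, "rz": 0},
  {"tx": 0, "ty": 0, "tz": -3, "rx": 0, "ry": 0, "rz": 0},
  {"tx": 0, "ty": 0, "tz": -2, "rx": 0, "ry": 0, "rz": 0},
  {"tx": 0, "ty": 0, "tz": 0, "rx": 0, "ry": 0, "rz": 0},
  {"tx": 0, "ty": 0, "tz": 0, "rx": 0, "ry": 0, "rz": 0},
])

```text
time: 21.85
tool_pos: [605.4, 58.0, 49.4]
tcp_rot: [3.14, -0.0, 1.522]
contact_force: [-0.0, -0.7, -1.2]
grip_width: 48.8
finger_force: 30.0
```

Request:
carry_out([
  {"tx": 0, "ty": 0, "tz": -1, "rx": 0, "ry": 0, "rz": 0},
  {"tx": 0, "ty": 0, "tz": -1, "rx": 0, "ry": 0, "rz": 0},
  {"tx": 0, "ty": 0, "tz": -0.5, "rx": 0, "ry": 0, "rz": 0},
  {"tx": 0, "ty": 0, "tz": 0, "rx": 0, "ry": 0, "rz": 0},
])

```text
time: 22.25
tool_pos: [605.3, 57.9, 47.4]
tcp_rot: [3.14, -0.0, 1.522]
contact_force: [-1.4, 0.2, 8.0]
grip_width: 48.5
finger_force: 30.0
```

Request:
carry_out([
  {"tx": 0, "ty": 0, "tz": 0, "rx": 0, "ry": 0, "rz": 0},
  {"tx": 0, "ty": 0, "tz": 0, "rx": 0, "ry": 0, "rz": 0},
  {"tx": 0, "ty": 0, "tz": 0, "rx": 0, "ry": 0, "rz": 0},
  {"tx": 0, "ty": 0, "tz": 20, "rx": 0, "ry": 0, "rz": 0},
  {"tx": 0, "ty": 0, "tz": 40, "rx": 0, "ry": 0, "rz": 0},
  {"tx": 0, "ty": 0, "tz": 40, "rx": 0, "ry": 0, "rz": 0},
  {"tx": -30, "ty": 30, "tz": 0, "rx": 0, "ry": 0, "rz": 0},
  {"tx": -40, "ty": 30, "tz": 0, "rx": 0, "ry": 0, "rz": 0},
  {"tx": -40, "ty": 30, "tz": 0, "rx": 0, "ry": 0, "rz": 0},
  {"tx": -40, "ty": 30, "tz": 0, "rx": 0, "ry": 0, "rz": 0},
  {"tx": -40, "ty": 30, "tz": 0, "rx": 0, "ry": 0, "rz": 0},
], gripper=0.33)

```text
time: 23.35
tool_pos: [413.0, 208.8, 145.8]
tcp_rot: [3.141, -0.0, 1.521]
contact_force: [-0.7, 1.3, -1.3]
grip_width: 61.1
finger_force: 0.0
```

```bash
python3 - <<'E'
from h import *
s=snap('scene','s8.png');t=snap('top','t8.png');print([b for b in blobs('scene',s) if b[1][1]<280])
print(bot.get_obs()['tool_pos'],bot.get_obs()['grip_width'])
cv2.imwrite('pics/c10.png',np.hstack([cv2.resize(s[190:360,190:350],(400,425),interpolation=2),cv2.resize(t[150:240,190:275],(400,424),interpolation=2)])[:,:,::-1])
E
```

```text
[([278, 260, 15, 14, 138], [284.1, 266.9])]
[409.85670311 210.50785301 145.82564206] 61.5725789282399Traceback (most recent call last):
  File "<stdin>", line 4, in <module>
    return _nx.concatenate(arrs, 1, dtype=dtype, casting=casting)
           ~~~~~~~~~~~~~~~^^^^^^^^^^^^^^^^^^^^^^^^^^^^^^^^^^^^^^^
ValueError: all the input array dimensions except for the concatenation axis must match exactly, but along dimension 0, the array at index 0 has size 425 and the array at index 1 has size 424
```

```bash
python3 - <<'E'
from h import *
s=snap('scene','s9.png');t=snap('top','t9.png')
cv2.imwrite('pics/c10.png',np.hstack([cv2.resize(s[190:350,190:350],(400,400),interpolation=2),cv2.resize(t[150:235,190:275],(400,400),interpolation=2)])[:,:,::-1])
print(proj('scene',(605,58,104)))
E
```

```text
[297.38480465 239.94198478]
```

View pics/c10.png

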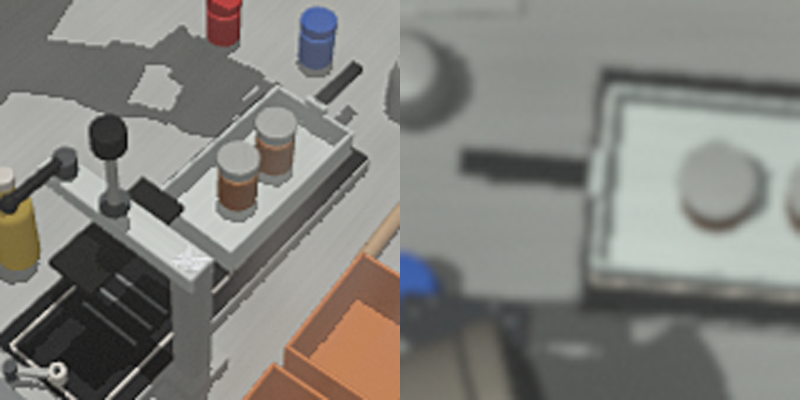

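```bash
python3 - <<'E'
from h import *
t=cv2.imread('pics/t9.png');s=cv2.imread('pics/s9.png')
g=t[178:194,196:236].max(2);print(g[:, ::2])
m=(g<85);
for c in range(0,40,4): print(196+c, np.nonzero(m[:,c])[0]+178)
for u,v in [(206,184.7),(224,186.2)]: print(ray('top',u,v,75))
# handle in scene crop: end (355,70), root (325,98)/2.5
for u,v in [(355,70),(325,97)]: print('sc',ray('scene',190+u/2.5,190+v/2.5,75))
E
```

```text
[[141 150 151 152 151 152 150 151 149 150 148 149 148 149 148 147 147 129
  128 157]
 [150 152 152 150 149 150 149 148 148 148 148 148 148 148 147 147 145 122
  132 159]
 [151 150 151 146 139 142 141 142 143 146 147 147 148 147 147 148 145 123
  138 156]
 [152 152 151 135 111 116 117 119 126 132 139 140 141 143 144 146 147 130
  154 151]
 [150 151 151 124  79  79  82  86  95 103 113 118 119 126 130 137 140 135
  172 142]
 [150 150 149 119  62  61  61  64  68  72  79  83  88  96 102 110 116 135
  179 131]
 [148 149 147 115  62  60  58  59  60  60  62  62  64  68  72  77  81 130
  181 126]
 [149 148 146 113  64  62  61  60  60  60  60  60  61  60  60  59  62 132
  179 122]
 [149 149 147 118  83  75  68  62  61  61  61  62  59  62  61  61  63 138
  178 121]
 [149 149 149 134 115 106  88  69  68  67  65  64  62  61  60  61  64 146
  181 120]
 [148 149 149 145 141 133 114  93  92  91  89  88  85  76  68  66  68 152
  179 121]
 [149 148 148 148 149 145 136 124 125 125 123 122 120 108  95  91  89 157
  174 121]
 [149 149 149 148 149 149 147 144 144 145 145 144 143 135 126 125 119 157
  166 124]
 [150 150 150 150 150 151 151 152 152 152 152 152 151 149 146 147 137 142
  153 131]
 [149 150 150 150 150 151 152 152 152 152 152 153 153 152 153 153 141 121
  151 135]
 [149 148 148 149 149 150 150 151 152 151 152 153 152 153 153 154 139 110
  157 136]]
196 []
200 []
204 [182 183 184 185 186]
208 [182 183 184 185 186]
212 [183 184 185 186 187]
216 [183 184 185 186 187]
220 [184 185 186 187]
224 [184 185 186 187 188]
228 [184 185 186 187 188]
232 []
[617.26469593 222.61171722  75.        ]
[614.33362463 167.99247206  75.        ]
sc [625.71502128 220.66179591  75.        ]
sc [620.96361627 158.81714242  75.        ]
```

Request:
carry_out([
  {"tx": 40, "ty": -3, "tz": 0, "rx": 0, "ry": 0, "rz": 0},
  {"tx": 42, "ty": -3, "tz": 0, "rx": 0, "ry": 0, "rz": 0},
  {"tx": 42, "ty": -3, "tz": 0, "rx": 0, "ry": 0, "rz": 0},
  {"tx": 42, "ty": -3, "tz": 0, "rx": 0, "ry": 0, "rz": 0},
  {"tx": 42, "ty": -3, "tz": 0, "rx": 0, "ry": 0, "rz": 0},
  {"tx": 0, "ty": 0, "tz": -30, "rx": 0, "ry": 0, "rz": 0},
  {"tx": 0, "ty": 0, "tz": -40, "rx": 0, "ry": 0, "rz": 0},
  {"tx": 0, "ty": 0, "tz": -30, "rx": 0, "ry": 0, "rz": 0},
  {"tx": 0, "ty": 0, "tz": -15, "rx": 0, "ry": 0, "rz": 0},
  {"tx": 0, "ty": 0, "tz": 0, "rx": 0, "ry": 0, "rz": 0},
  {"tx": 0, "ty": 0, "tz": 0, "rx": 0, "ry": 0, "rz": 0},
], gripper=0.33)

```text
time: 24.65
tool_pos: [624.1, 192.5, 31.9]
tcp_rot: [3.14, -0.0, 1.521]
contact_force: [-0.3, 1.3, 0.9]
grip_width: 61.4
finger_force: 0.0
```

Request:
carry_out([
  {"tx": 0, "ty": 0, "tz": 0, "rx": 0, "ry": 0, "rz": 0},
  {"tx": 0, "ty": 0, "tz": 0, "rx": 0, "ry": 0, "rz": 0},
  {"tx": 0, "ty": 0, "tz": 0, "rx": 0, "ry": 0, "rz": 0},
  {"tx": 0, "ty": 0, "tz": 0, "rx": 0, "ry": 0, "rz": 0},
  {"tx": 0, "ty": 0, "tz": 0, "rx": 0, "ry": 0, "rz": 0},
  {"tx": 0, "ty": 0, "tz": 0, "rx": 0, "ry": 0, "rz": 0},
  {"tx": 0, "ty": 0, "tz": 0, "rx": 0, "ry": 0, "rz": 0},
], gripper=1)

```text
time: 25.35
tool_pos: [622.1, 193.1, 30.9]
tcp_rot: [-3.14, -0.0, 1.521]
contact_force: [-4.3, 0.1, 3.5]
grip_width: 17.9
finger_force: 30.0
```

Request:
carry_out([
  {"tx": 0, "ty": -3, "tz": 0, "rx": 0, "ry": 0, "rz": 0},
  {"tx": -0.5, "ty": -6, "tz": 0, "rx": 0, "ry": 0, "rz": 0},
  {"tx": -0.7, "ty": -9, "tz": 0, "rx": 0, "ry": 0, "rz": 0},
  {"tx": -1, "ty": -12, "tz": 0, "rx": 0, "ry": 0, "rz": 0},
  {"tx": -1, "ty": -12, "tz": 0, "rx": 0, "ry": 0, "rz": 0},
  {"tx": -1, "ty": -12, "tz": 0, "rx": 0, "ry": 0, "rz": 0},
  {"tx": -1, "ty": -12, "tz": 0, "rx": 0, "ry": 0, "rz": 0},
  {"tx": -1, "ty": -12, "tz": 0, "rx": 0, "ry": 0, "rz": 0},
  {"tx": -1, "ty": -9, "tz": 0, "rx": 0, "ry": 0, "rz": 0},
  {"tx": -0.5, "ty": -6, "tz": 0, "rx": 0, "ry": 0, "rz": 0},
  {"tx": 0, "ty": -3, "tz": 0, "rx": 0, "ry": 0, "rz": 0},
  {"tx": 0, "ty": 0, "tz": 0, "rx": 0, "ry": 0, "rz": 0},
])

```text
time: 26.55
tool_pos: [615.2, 96.5, 30.9]
tcp_rot: [3.141, 0.0, 1.522]
contact_force: [0.4, 0.8, 1.9]
grip_width: 17.5
finger_force: 29.7
```

Request:
carry_out([
  {"tx": 0, "ty": -3, "tz": 0, "rx": 0, "ry": 0, "rz": 0},
  {"tx": -0.5, "ty": -6, "tz": 0, "rx": 0, "ry": 0, "rz": 0},
  {"tx": -0.7, "ty": -9, "tz": 0, "rx": 0, "ry": 0, "rz": 0},
  {"tx": -1, "ty": -12, "tz": 0, "rx": 0, "ry": 0, "rz": 0},
  {"tx": -1, "ty": -12, "tz": 0, "rx": 0, "ry": 0, "rz": 0},
  {"tx": -1, "ty": -12, "tz": 0, "rx": 0, "ry": 0, "rz": 0},
  {"tx": -1, "ty": -12, "tz": 0, "rx": 0, "ry": 0, "rz": 0},
  {"tx": -1, "ty": -12, "tz": 0, "rx": 0, "ry": 0, "rz": 0},
  {"tx": -1, "ty": -12, "tz": 0, "rx": 0, "ry": 0, "rz": 0},
  {"tx": -0.5, "ty": -10, "tz": 0, "rx": 0, "ry": 0, "rz": 0},
  {"tx": 0, "ty": -6, "tz": 0, "rx": 0, "ry": 0, "rz": 0},
  {"tx": 0, "ty": -3, "tz": 0, "rx": 0, "ry": 0, "rz": 0},
])

```text
time: 27.75
tool_pos: [607.3, -11.9, 30.9]
tcp_rot: [-3.141, -0.001, 1.521]
contact_force: [0.1, 6.0, 2.4]
grip_width: 17.7
finger_force: 29.7
```

```bash
python3 - <<'E'
from h import *
s=snap('scene','s10.png');t=snap('top','t10.png')
print(bot.get_obs()['tool_pos'],bot.get_obs()['contact_force'])
s0=cv2.imread('pics/s0.png')[:,:,::-1];
# roller: bright blob in scene
for im in (s0,s):
    g=im[325:355,195:225].min(2); m=(g>150).astype('uint8'); n,l,st,ce=cv2.connectedComponentsWithStats(m); print([(st[i].tolist(),ce[i].round(1).tolist()) for i in range(1,n) if st[i][4]>4])
print(proj('scene',(601,-311,52)))
t0=cv2.imread('pics/t0.png')[:,:,::-1]
print(t[180:215:3,360:400].min(2)); 
E
```

```text
[607.27749329 -12.20828504  30.90781016] [0.20125955 2.15368064 1.92758964]
[([0, 4, 21, 12, 67], [10.9, 11.9]), ([3, 16, 6, 2, 6], [5.5, 16.2]), ([1, 20, 22, 10, 113], [11.5, 24.7]), ([21, 22, 9, 8, 14], [25.3, 25.3])]
[([0, 0, 3, 5, 7], [0.6, 1.6]), ([15, 0, 15, 13, 50], [22.0, 4.4]), ([2, 9, 19, 8, 65], [11.8, 12.5]), ([3, 16, 7, 2, 7], [6.0, 16.3]), ([1, 20, 22, 10, 119], [11.8, 24.7]), ([21, 22, 9, 8, 14], [25.3, 25.3])]
[212.37659995 338.50140277]
[[ 50  50  50  50  49  50  50  56  78 104 120 120 114 112 107  95  77  64
   56  55  66  96 125 139 143 143 144 143 142 142 142 141 141 141 141 141
  140 140 140 140]
 [ 51  51  51  51  50  50  50  50  55  67  76  83  87  98 115 124 115 105
  107  98  81  89 117 135 140 143 142 140 137 137 136 136 136 137 136 135
  135 137 137 134]
 [ 53  52  52  50  52  50  50  47  50  49  51  50  50  55  65  74  70  81
  108 109  84  85 113 135 143 144 145 144 144 144 143 143 140 137 126 114
  104 102 104 106]
 [ 47  44  43  46  46  48  49  50  49  50  50  50  50  59  71  75  67  79
  106 108  94  98 119 137 143 143 145 144 144 144 144 142 129 106  
[... 662 characters left out ...]
  89  69  69
   82  97 105 105]
 [130 119 113 111 112 109 108 107 107 104  94  84  94 108 101  76  75 101
  103  83  81 104 127 140 144 144 146 146 146 145 143 136 115  85  68  69
   84  98 105 105]
 [182 182 183 181 181 180 181 180 179 171 146 118 119 128 111  78  83 114
  117  89  88 111 122 123 132 139 140 140 140 140 142 137 114  85  68  71
   85  99 104 106]
 [153 157 158 160 165 171 172 172 169 157 130 112 121 122  97  71  77 101
  103  91  98 119 127 115  92  81  81  80  80  91 110 116 101  78  66  71
   86 100 105 104]
 [ 52  54  53  53  55  55  57  57  59  58  55  56  61  60  56  52  54  62
   60  53  51  53  56  63  72  81  87  97 111 123 130 125 105  78  67  72
   88 101 106 105]]
```

```bash
python3 - <<'E'
from h import *
s=cv2.imread('pics/s10.png');t=cv2.imread('pics/t10.png')
print(s[330:352,196:224].min(2))
cv2.imwrite('pics/c11.png',np.hstack([cv2.resize(s[290:380,160:250],(400,400),interpolation=0),cv2.resize(t[160:230,345:415],(400,400),interpolation=0)]))
E
```

```text
[[131  89  40  26  33  33  30  33  46  47  33  34  63 114 121 117 116 112
  114 134 185 205 177 129 116 116 117 122]
 [ 67  96 102  56  26  26  32  32  44  50  42  32  31  64 103 119 118 115
  112 109 124 177 207 179 125 113 118 120]
 [ 28  43  96 100  63  30  20  41  46  52  50  33  26  30  46  95 116 120
  115 113 110 121 169 204 187 131 112 117]
 [ 37  36  54  74 113  82  43  41  46  49  51  49  47  36  17  40  81 111
  116 112 113 110 118 169 206 192 138 112]
 [ 78  44  33  40 116 204 161  66  36  40  48  48  47  43  21   3  12  97
  109 107 114 113 111 116 164 207 203 156]
 [113 134  73  21  51 129 200 157  63  32  43  45  42  32 111 198 210 206
  189 134 108 112 115 110 117 150 206 212]
 [ 94 165 149 111  70  60 131 173 174  95  25  30  26  59 190 186 142 158
  199 175 124 112 114 114 110 112 147 191]
 [ 62 170 182 177 174 173 171 181 183 178 155 146 143 155 204 150  76  86
  192 210 129  99 117 116 113 111 110 124]
 [ 54 170 184 180 181 181 180 178 179 181 179 176 176 195 210 132  49  42
  188 217 134  48 102 118 118 115 113 109]
 [ 90 130 131 125 140 145 158 163 164 177 184 1
[... 774 characters left out ...]
145 179 181 178 177 181 171 175 178 169 167 175 181 126  60  31  19  29
   79 114 133  75  36  46  46  50  48  47]
 [128 145 176 179 176 175 178 177 176 172 175 177 182 170 125  79  39  15
   27  55 207 170  73  35  42  47  50  52]
 [129 127 138 173 181 176 175 176 176 174 172 172 174 177 173 125  77  49
   32  30 127 175 180 104  34  42  49  50]
 [129 129 127 136 150 174 177 174 176 176 173 171 172 174 177 175 132 153
   95  31  40  84 176 179 118  53  42  46]
 [132 131 130 128 127 150 176 177 175 176 176 176 173 171 173 177 176 154
  150  96  35  27  84 134 205 145  47  38]
 [131 129 132 128 130 133 159 177 177 174 176 177 176 172 172 173 175 176
  162 155  94  31  32  54 145 206 165  74]]
```

View pics/c11.png

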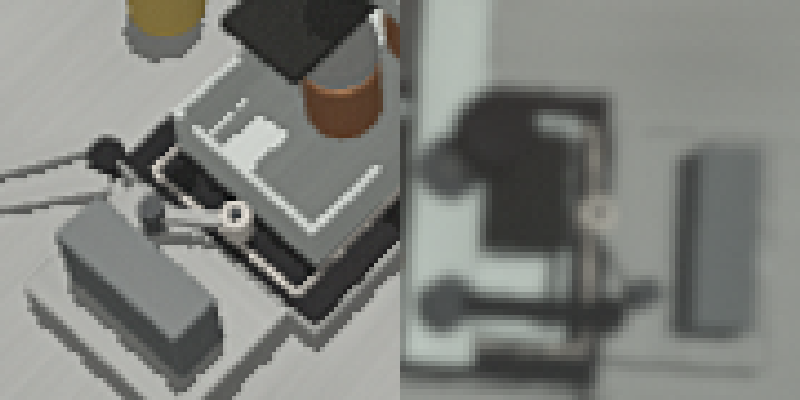

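```bash
cat >> h.py <<'E'
def roller(s):
    T=cv2.imread('pics/s10.png')[:,:,::-1][334:342,209:217].copy()
    T=cv2.resize(T,None,fx=8,fy=8,interpolation=cv2.INTER_CUBIC); A=cv2.resize(np.ascontiguousarray(s[328:356,194:228]),None,fx=8,fy=8,interpolation=cv2.INTER_CUBIC)
    r=cv2.matchTemplate(A,T,cv2.TM_CCOEFF_NORMED);_,v,_,p=cv2.minMaxLoc(r)
    return p[0]/8+194+4,p[1]/8+328+4,v
E
python3 - <<'E'
from h import *
for f in ('s0','s9','s10'): print(f,roller(cv2.imread(f'pics/{f}.png')[:,:,::-1]))
# expected pixel shift per mm of roller motion, pan travel
a=proj('scene',(600,-311,52))
for r in (.1,.2,.3,.42): 
    print(r,(proj('scene',(600-50*(1-np.cos(r))-0.047*50*np.sin(r),-311-50*np.sin(r),52))-a).round(2))
E
```

```text
s0 (213.0, 338.0, 0.949620246887207)
s9 (213.0, 338.0, 0.9334641695022583)
s10 (213.0, 338.0, 0.9954749941825867)
0.1 [-1.46  1.3 ]
0.2 [-3.06  2.48]
0.3 [-4.78  3.53]
0.42 [-6.97  4.61]
```

Request:
carry_out([
  {"tx": 0, "ty": -2, "tz": 0, "rx": 0, "ry": 0, "rz": 0},
  {"tx": 0, "ty": -2, "tz": 0, "rx": 0, "ry": 0, "rz": 0},
  {"tx": 0, "ty": 0, "tz": 0, "rx": 0, "ry": 0, "rz": 0},
  {"tx": 0, "ty": 0, "tz": 0, "rx": 0, "ry": 0, "rz": 0},
])

```text
time: 28.25
tool_pos: [607.3, -15.4, 30.9]
tcp_rot: [-3.142, -0.0, 1.522]
contact_force: [0.1, 5.1, 2.0]
grip_width: 17.7
finger_force: 29.7
```

```bash
python3 - <<'E'
from h import *
print(roller(snap('scene','s11.png')),bot.get_obs()['tool_pos'])
E
```

```text
(213.0, 338.0, 0.9683024287223816) [607.33922207 -15.47145327  30.9203077 ]
```

Request:
carry_out([
  {"tx": 0, "ty": -2, "tz": 0, "rx": 0, "ry": 0, "rz": 0},
  {"tx": 0, "ty": -2, "tz": 0, "rx": 0, "ry": 0, "rz": 0},
  {"tx": 0, "ty": 0, "tz": 0, "rx": 0, "ry": 0, "rz": 0},
  {"tx": 0, "ty": 0, "tz": 0, "rx": 0, "ry": 0, "rz": 0},
])

```text
time: 28.7
tool_pos: [607.3, -19.5, 30.9]
tcp_rot: [3.142, -0.0, 1.522]
contact_force: [0.4, 4.5, 2.4]
grip_width: 17.5
finger_force: 29.7
```

```bash
python3 - <<'E'
from h import *
print(roller(snap('scene','s12.png')),bot.get_obs()['tool_pos'])
E
```

```text
(213.0, 338.0, 0.9045722484588623) [607.32359461 -19.46861855  30.91421407]
```

Request:
carry_out([
  {"tx": 0, "ty": -2, "tz": 0, "rx": 0, "ry": 0, "rz": 0},
  {"tx": 0, "ty": -2, "tz": 0, "rx": 0, "ry": 0, "rz": 0},
  {"tx": 0, "ty": 0, "tz": 0, "rx": 0, "ry": 0, "rz": 0},
  {"tx": 0, "ty": 0, "tz": 0, "rx": 0, "ry": 0, "rz": 0},
])

```text
time: 29.15
tool_pos: [607.3, -23.1, 30.9]
tcp_rot: [-3.141, -0.001, 1.522]
contact_force: [-0.7, 6.3, 3.7]
grip_width: 17.6
finger_force: 29.7
```

```bash
python3 - <<'E'
from h import *
print(roller(snap('scene','s13.png')),bot.get_obs()['tool_pos'])
E
```

```text
(212.625, 339.25, 0.8329932689666748) [607.25352241 -23.0823068   30.90398401]
```

Request:
carry_out([
  {"tx": 0, "ty": -2, "tz": 0, "rx": 0, "ry": 0, "rz": 0},
  {"tx": 0, "ty": -2, "tz": 0, "rx": 0, "ry": 0, "rz": 0},
  {"tx": 0, "ty": 0, "tz": 0, "rx": 0, "ry": 0, "rz": 0},
  {"tx": 0, "ty": 0, "tz": 0, "rx": 0, "ry": 0, "rz": 0},
])

```text
time: 29.6
tool_pos: [607.3, -27.0, 30.9]
tcp_rot: [-3.142, -0.001, 1.522]
contact_force: [-0.2, 6.8, 2.7]
grip_width: 17.8
finger_force: 29.7
```

```bash
python3 - <<'E'
from h import *
s=snap('scene','s14.png')
print(roller(s),bot.get_obs()['tool_pos']);print(s[332:350,200:222].min(2))
E
```

```text
(212.125, 340.75, 0.8557078838348389) [607.32446343 -27.01236921  30.89147295]
[[ 59  30  69 114 120 117 114 110 116 163 202 210 163 112 107 115 121 125
  124 121 120 118]
 [112  64  23  70 115 121 116 116 110 116 165 205 202 204 150 113 118 122
  120 120 119 121]
 [118 206 136  28  69 114 121 115 113 112 117 149 202 213 209 151 113 117
  118 118 121 120]
 [ 59 135 205 137  30  53 111 121 118 115 112 111 148 185 210 209 148 105
  112 117 121 120]
 [ 27  44 122 182 134  46  53  93 116 115 113 109 110 120 183 210 204 205
  149 111 117 117]
 [ 98  54  37  90  95  85  39  32  86 109 105 125 113 103 120 182 208 214
  208 148 109 116]
 [175 178 152 141  92 159 134  56  18 139 196 188 201 144  99 118 163 203
  213 207 147 108]
 [179 182 178 178 173 181 181 165 113 189 182 133 123 189 203 141 108 163
  205 212 209 148]
 [154 162 175 180 180 180 180 179 186 207 147  78  69 121 198 164 113 114
  166 206 213 210]
 [131 104 118 124 154 162 176 180 195 209 137  51  41 176 210 166 116 110
  117 149 204 216]
 [164 174 158 149 123 104 123 128 156 202 201 170 188 208 189 132 110 113
  112 110 149 188]
 [114 120 171 135 161 147 142  90  82 160 191 203 212 189 140 101 110 116
  114 112 112 123]
 [ 94  91 117 100 113 111 109 148 115 113 127 140 142 129 110  90  94 112
  115 115 113 108]
 [ 90  92  94  94  95  91  95 109 136 119 112 113 111 112 113  94  54  88
  117 118 115 114]
 [175 123  86  86  87  91  92  94 101  98 111 118 121 122 107 120  84  45
   70 111 118 115]
 [181 174 175 177 176 120  85  85  87  90  96 107  81  57  48  65 112  80
   33  66 111 119]
 [180 179 178 180 183 174 170 172 176 125  93  94  82  45  22  17  88 171
  126  45  69 113]
 [152 175 177 175 177 179 177 177 182 125  88  93  94  97  57  32  48  92
  174 130  58  55]]
```

```bash
python3 - <<'E'
from h import *
R0=ray('scene',212.4,338,54);P0=ray('scene',160+151/4.444,290+205/4.444,60);print(R0,P0,R0-P0,np.linalg.norm((R0-P0)[:2]))
ra=ray('top',345+200/5.714,160+212/5.714,54); pa=ray('top',345+240/5.714,160+292/5.714,60);print(ra,pa,ra-pa)
a=np.mean([np.arctan2(*(R0-P0)[1::-1]),np.arctan2(*(ra-pa)[1::-1])]);print(a,np.arctan2(*(R0-P0)[1::-1]),np.arctan2(*(ra-pa)[1::-1]))
for aa in (a,a+.2,a-.2):
  pin=R0[:2]-50*np.array([np.cos(aa),np.sin(aa)])
  for th in (.08,.1,.15,.2,.25,.3,.35):
    q=pin+50*np.array([np.cos(aa-th),np.sin(aa-th)]);print(round(aa,2),th,(proj('scene',[*q,54])-[212.4,338]).round(2),(q-R0[:2]).round(1))
E
```

```text
[ 600.9602661  -310.59484179   54.        ] [ 562.49517354 -337.5629229    60.        ] [38.46509256 26.96808111 -6.        ] 46.97702357872416
[ 598.5080158  -312.86194504   54.        ] [ 554.79526651 -332.88809568   60.        ] [43.71274929 20.02615064 -6.        ]
0.5205310913554551 0.6114674062901747 0.4295947764207353
0.52 0.08 [-0.41  1.4 ] [ 1.8 -3.5]
0.52 0.1 [-0.54  1.74] [ 2.3 -4.5]
0.52 0.15 [-0.88  2.61] [ 3.2 -6.8]
0.52 0.2 [-1.26  3.46] [ 4.1 -9.1]
0.52 0.25 [-1.69  4.3 ] [  4.8 -11.5]
0.52 0.3 [-2.17  5.12] [  5.4 -13.9]
0.52 0.35 [-2.69  5.93] [  5.9 -16.4]
0.72 0.08 [-0.11  1.42] [ 2.5 -3.1]
0.72 0.1 [-0.15  1.77] [ 3.1 -3.9]
0.72 0.15 [-0.3   2.66] [ 4.5 -6. ]
0.72 0.2 [-0.5   3.55] [ 5.8 -8.1]
0.72 0.25 [-0.75  4.44] [  7.  -10.3]
0.72 0.3 [-1.04  5.32] [  8.1 -12.6]
0.72 0.35 [-1.38  6.19] [  9.  -14.9]
0.32 0.08 [-0.7   1.32] [ 1.1 -3.8]
0.32 0.1 [-0.9   1.64] [ 1.3 -4.8]
0.32 0.15 [-1.41  2.44] [ 1.8 -7.3]
0.32 0.2 [-1.97  3.22] [ 2.2 -9.7]
0.32 0.25 [-2.57  3.98] [  2.4 -12.2]
0.32 0.3 [-3.21  4.72] [  2.5 -14.7]
0.32 0.35 [-3.88  5.43] [  2.5 -17.2]
```

Request:
carry_out([
  {"tx": 0, "ty": -2, "tz": 0, "rx": 0, "ry": 0, "rz": 0},
  {"tx": 0, "ty": -2, "tz": 0, "rx": 0, "ry": 0, "rz": 0},
  {"tx": 0, "ty": -1.4, "tz": 0, "rx": 0, "ry": 0, "rz": 0},
  {"tx": 0, "ty": 0, "tz": 0, "rx": 0, "ry": 0, "rz": 0},
  {"tx": 0, "ty": 0, "tz": 0, "rx": 0, "ry": 0, "rz": 0},
])

```text
time: 30.15
tool_pos: [607.4, -32.3, 30.9]
tcp_rot: [3.141, -0.001, 1.523]
contact_force: [0.4, 6.8, 2.6]
grip_width: 17.4
finger_force: 29.7
```

```bash
python3 - <<'E'
from h import *
s=snap('scene','s15.png')
print(roller(s),bot.get_obs()['tool_pos'],bot.get_obs()['contact_force'])
E
```

```text
(211.125, 342.625, 0.8248118758201599) [607.40950738 -32.3519004   30.91284326] [0.70446515 7.5270237  2.64980077]
```

Request:
carry_out([
  {"tx": 0, "ty": 0, "tz": 0, "rx": 0, "ry": 0, "rz": 0},
  {"tx": 0, "ty": 0, "tz": 0, "rx": 0, "ry": 0, "rz": 0},
  {"tx": 0, "ty": 0, "tz": 0, "rx": 0, "ry": 0, "rz": 0},
  {"tx": 0, "ty": 0, "tz": 0, "rx": 0, "ry": 0, "rz": 0},
  {"tx": 0, "ty": 0, "tz": 10, "rx": 0, "ry": 0, "rz": 0},
  {"tx": 0, "ty": 0, "tz": 30, "rx": 0, "ry": 0, "rz": 0},
  {"tx": 0, "ty": 0, "tz": 40, "rx": 0, "ry": 0, "rz": 0},
  {"tx": 0, "ty": 10, "tz": 50, "rx": 0, "ry": 0, "rz": 0},
  {"tx": 0, "ty": 20, "tz": 45, "rx": 0, "ry": 0, "rz": 0},
  {"tx": 0, "ty": 20, "tz": 45, "rx": 0, "ry": 0, "rz": 0},
  {"tx": 0, "ty": 0, "tz": 45, "rx": 0, "ry": 0, "rz": 0},
  {"tx": 0, "ty": 0, "tz": 45, "rx": 0, "ry": 0, "rz": 0},
], gripper=0.4)

```text
time: 31.4
tool_pos: [606.7, 17.0, 342.9]
tcp_rot: [3.14, 0.0, 1.523]
contact_force: [1.6, 0.6, 0.1]
grip_width: 55.0
finger_force: 0.0
```

```bash
python3 - <<'E'
from h import *
s=snap('scene','s16.png');t=snap('top','t16.png')
print(roller(s),bot.get_obs()['tool_pos'],bot.get_obs()['tcp_rot'],bot.get_obs()['grip_width'])
hsv=cv2.cvtColor(s,cv2.COLOR_RGB2HSV);m=cv2.inRange(hsv,(3,90,40),(15,230,150))[270:335,200:290]
n,l,st,ce=cv2.connectedComponentsWithStats(m);print([(st[i].tolist(),(ce[i]+[200,270]).round(1).tolist()) for i in range(1,n) if st[i][4]>15])
for y in (-232,-166): print(proj('scene',(597,y,104)),proj('scene',(597,y,65)))
E
```

```text
(211.125, 342.625, 0.8240280151367188) [609.0606747   16.35380926 348.18559789] [3.12750030e+00 9.01697532e-04 1.52211113e+00] 54.79541927990217
[([41, 25, 17, 15, 150], [249.0, 303.0]), ([23, 40, 18, 17, 177], [232.6, 319.4])]
[230.16864561 305.83879852] [231.12234912 313.77340889]
[246.48437419 288.98359832] [247.03532817 297.07049089]
```

Request:
carry_out([
  {"tx": 0, "ty": 0, "tz": 0, "rx": 0, "ry": 0, "rz": 0.14},
  {"tx": 0, "ty": 0, "tz": 10, "rx": 0, "ry": 0, "rz": 0.14},
  {"tx": 0, "ty": 0, "tz": 10, "rx": 0, "ry": 0, "rz": 0.14},
  {"tx": 0, "ty": 0, "tz": 5, "rx": 0, "ry": 0, "rz": 0.14},
  {"tx": 0, "ty": 0, "tz": 0, "rx": 0, "ry": 0, "rz": 0.14},
  {"tx": 0, "ty": 0, "tz": 0, "rx": 0, "ry": 0, "rz": 0.14},
  {"tx": 0, "ty": 0, "tz": 0, "rx": 0, "ry": 0, "rz": 0.14},
  {"tx": 0, "ty": 0, "tz": 0, "rx": 0, "ry": 0, "rz": 0.14},
  {"tx": 0, "ty": 0, "tz": 0, "rx": 0, "ry": 0, "rz": 0.14},
  {"tx": 0, "ty": 0, "tz": 0, "rx": 0, "ry": 0, "rz": 0.14},
  {"tx": 0, "ty": 0, "tz": 0, "rx": 0, "ry": 0, "rz": 0.14},
  {"tx": 0, "ty": 0, "tz": 0, "rx": 0, "ry": 0, "rz": 0.03},
], gripper=0)

```text
time: 32.7
tool_pos: [607.0, 16.2, 364.7]
tcp_rot: [-3.142, -0.0, 3.096]
contact_force: [0.1, -0.6, -0.2]
grip_width: 91.6
finger_force: 0.0
```

Request:
carry_out([
  {"tx": -2, "ty": -30, "tz": 0, "rx": 0, "ry": 0, "rz": 0},
  {"tx": -2, "ty": -35, "tz": 0, "rx": 0, "ry": 0, "rz": 0},
  {"tx": -2, "ty": -35, "tz": 0, "rx": 0, "ry": 0, "rz": 0},
  {"tx": -2, "ty": -35, "tz": 0, "rx": 0, "ry": 0, "rz": 0},
  {"tx": -2, "ty": -35, "tz": 0, "rx": 0, "ry": 0, "rz": 0},
  {"tx": -2, "ty": -30, "tz": 0, "rx": 0, "ry": 0, "rz": 0},
  {"tx": -2, "ty": -15, "tz": 0, "rx": 0, "ry": 0, "rz": 0},
  {"tx": 0, "ty": 0, "tz": 0, "rx": 0, "ry": 0, "rz": 0},
  {"tx": 0, "ty": 0, "tz": 0, "rx": 0, "ry": 0, "rz": 0},
])

```text
time: 33.6
tool_pos: [593.4, -197.7, 364.9]
tcp_rot: [3.141, -0.0, 3.092]
contact_force: [0.6, 0.0, 0.3]
grip_width: 91.8
finger_force: 0.0
```

Down to 285, settle, then close.

Request:
carry_out([
  {"tx": 0, "ty": -1, "tz": -30, "rx": 0, "ry": 0, "rz": 0},
  {"tx": 0, "ty": 0, "tz": -30, "rx": 0, "ry": 0, "rz": 0},
  {"tx": 0, "ty": 0, "tz": -20, "rx": 0, "ry": 0, "rz": 0},
  {"tx": 0, "ty": 0, "tz": 0, "rx": 0, "ry": 0, "rz": 0},
  {"tx": 0, "ty": 0, "tz": 0, "rx": 0, "ry": 0, "rz": 0},
])

```text
time: 34.1
tool_pos: [593.8, -198.3, 285.9]
tcp_rot: [3.142, 0.001, 3.093]
contact_force: [0.8, -1.2, 0.1]
grip_width: 91.9
finger_force: 0.0
```

Request:
carry_out([
  {"tx": 0, "ty": 0, "tz": 0, "rx": 0, "ry": 0, "rz": 0},
  {"tx": 0, "ty": 0, "tz": 0, "rx": 0, "ry": 0, "rz": 0},
  {"tx": 0, "ty": 0, "tz": 0, "rx": 0, "ry": 0, "rz": 0},
  {"tx": 0, "ty": 0, "tz": 0, "rx": 0, "ry": 0, "rz": 0},
  {"tx": 0, "ty": 0, "tz": 0, "rx": 0, "ry": 0, "rz": 0},
  {"tx": 0, "ty": 0, "tz": 0, "rx": 0, "ry": 0, "rz": 0},
  {"tx": 0, "ty": 0, "tz": 0, "rx": 0, "ry": 0, "rz": 0},
], gripper=1)

```text
time: 34.8
tool_pos: [593.3, -199.7, 284.8]
tcp_rot: [3.141, -0.0, 3.092]
contact_force: [0.2, -0.1, -0.6]
grip_width: 40.4
finger_force: 0.0
```

Request:
carry_out([
  {"tx": 0, "ty": 0, "tz": -4, "rx": 0, "ry": 0, "rz": 0},
  {"tx": 0, "ty": 0, "tz": -5, "rx": 0, "ry": 0, "rz": 0},
  {"tx": 0, "ty": 0, "tz": -5, "rx": 0, "ry": 0, "rz": 0},
  {"tx": 0, "ty": 0, "tz": -5, "rx": 0, "ry": 0, "rz": 0},
  {"tx": 0, "ty": 0, "tz": -5, "rx": 0, "ry": 0, "rz": 0},
  {"tx": 0, "ty": 0, "tz": -5, "rx": 0, "ry": 0, "rz": 0},
  {"tx": 0, "ty": 0, "tz": -5, "rx": 0, "ry": 0, "rz": 0},
  {"tx": 0, "ty": 0, "tz": -5, "rx": 0, "ry": 0, "rz": 0},
  {"tx": 0, "ty": 0, "tz": -5, "rx": 0, "ry": 0, "rz": 0},
  {"tx": 0, "ty": 0, "tz": -4, "rx": 0, "ry": 0, "rz": 0},
  {"tx": 0, "ty": 0, "tz": -2, "rx": 0, "ry": 0, "rz": 0},
  {"tx": 0, "ty": 0, "tz": 0, "rx": 0, "ry": 0, "rz": 0},
])

```text
time: 36.0
tool_pos: [593.5, -198.7, 233.9]
tcp_rot: [3.14, -0.0, 3.092]
contact_force: [1.4, 5.4, -0.4]
grip_width: 34.9
finger_force: 30.0
```

Request:
carry_out([
  {"tx": 0, "ty": 0, "tz": -1, "rx": 0, "ry": 0, "rz": 0},
  {"tx": 0, "ty": 0, "tz": -1, "rx": 0, "ry": 0, "rz": 0},
  {"tx": 0, "ty": 0, "tz": -1, "rx": 0, "ry": 0, "rz": 0},
])

```text
time: 36.3
tool_pos: [593.5, -198.7, 231.5]
tcp_rot: [3.14, 0.0, 3.092]
contact_force: [-0.7, 5.7, 2.4]
grip_width: 35.1
finger_force: 30.0
```

Request:
carry_out([
  {"tx": 0, "ty": 0, "tz": -1, "rx": 0, "ry": 0, "rz": 0},
  {"tx": 0, "ty": 0, "tz": -0.5, "rx": 0, "ry": 0, "rz": 0},
])

```text
time: 36.5
tool_pos: [593.5, -198.7, 229.9]
tcp_rot: [3.14, 0.0, 3.092]
contact_force: [1.2, 4.9, 2.4]
grip_width: 35.6
finger_force: 30.0
```

Request:
carry_out([
  {"tx": 0, "ty": 0, "tz": -1, "rx": 0, "ry": 0, "rz": 0},
  {"tx": 0, "ty": 0, "tz": 0, "rx": 0, "ry": 0, "rz": 0},
])

```text
time: 36.7
tool_pos: [593.5, -198.7, 228.9]
tcp_rot: [3.14, -0.0, 3.092]
contact_force: [0.6, 5.4, 2.8]
grip_width: 35.1
finger_force: 30.0
```

Request:
carry_out([
  {"tx": 0, "ty": 0, "tz": -1, "rx": 0, "ry": 0, "rz": 0},
  {"tx": 0, "ty": 0, "tz": 0, "rx": 0, "ry": 0, "rz": 0},
])

```text
time: 36.9
tool_pos: [593.5, -198.7, 228.2]
tcp_rot: [3.14, 0.0, 3.092]
contact_force: [1.9, 4.9, 2.9]
grip_width: 35.5
finger_force: 30.0
```

Request:
carry_out([
  {"tx": 0, "ty": 0, "tz": -1, "rx": 0, "ry": 0, "rz": 0},
  {"tx": 0, "ty": 0, "tz": 0, "rx": 0, "ry": 0, "rz": 0},
])

```text
time: 37.1
tool_pos: [593.6, -198.7, 228.2]
tcp_rot: [3.141, 0.001, 3.092]
contact_force: [-1.7, 5.5, 7.8]
grip_width: 35.1
finger_force: 30.0
```

Request:
carry_out([
  {"tx": 0, "ty": 0, "tz": 0.7, "rx": 0, "ry": 0, "rz": 0},
  {"tx": 0, "ty": 0, "tz": 0, "rx": 0, "ry": 0, "rz": 0},
])

```text
time: 37.3
tool_pos: [593.5, -198.7, 228.2]
tcp_rot: [3.14, 0.001, 3.092]
contact_force: [0.5, 5.7, 5.4]
grip_width: 35.0
finger_force: 30.0
```

Request:
carry_out([
  {"tx": 0, "ty": 0, "tz": 0, "rx": 0, "ry": 0, "rz": 0},
  {"tx": 0, "ty": 0, "tz": 0, "rx": 0, "ry": 0, "rz": 0},
  {"tx": 0, "ty": 0, "tz": 0, "rx": 0, "ry": 0, "rz": 0},
  {"tx": 0, "ty": 0, "tz": 0, "rx": 0, "ry": 0, "rz": 0},
  {"tx": 0, "ty": 0, "tz": 0, "rx": 0, "ry": 0, "rz": 0},
  {"tx": 0, "ty": 0, "tz": 0, "rx": 0, "ry": 0, "rz": 0},
  {"tx": 0, "ty": 0, "tz": 20, "rx": 0, "ry": 0, "rz": 0},
  {"tx": 0, "ty": 0, "tz": 40, "rx": 0, "ry": 0, "rz": 0},
  {"tx": 0, "ty": 0, "tz": 40, "rx": 0, "ry": 0, "rz": 0},
  {"tx": 0, "ty": 0, "tz": 0, "rx": 0, "ry": 0, "rz": 0},
], gripper=0)

```text
time: 38.3
tool_pos: [595.0, -200.5, 334.6]
tcp_rot: [-3.137, 0.011, 3.092]
contact_force: [1.2, -0.1, 0.9]
grip_width: 91.9
finger_force: 0.0
```

Request:
carry_out([
  {"tx": -20, "ty": -25, "tz": 0, "rx": 0, "ry": 0, "rz": 0},
  {"tx": -20, "ty": -26, "tz": 0, "rx": 0, "ry": 0, "rz": 0},
  {"tx": 0, "ty": 0, "tz": 0, "rx": 0, "ry": 0, "rz": 0},
  {"tx": 0, "ty": 0, "tz": 0, "rx": 0, "ry": 0, "rz": 0},
  {"tx": 0, "ty": 0, "tz": 0, "rx": 0, "ry": 0, "rz": 0},
  {"tx": 0, "ty": 0, "tz": 0, "rx": 0, "ry": 0, "rz": 0},
  {"tx": 0, "ty": 0, "tz": 0, "rx": 0, "ry": 0, "rz": 0},
  {"tx": 0, "ty": 0, "tz": 0, "rx": 0, "ry": 0, "rz": 0},
], gripper=1)

```text
time: 39.1
tool_pos: [553.6, -250.1, 327.9]
tcp_rot: [3.141, -0.0, 3.093]
contact_force: [-0.0, -0.4, -0.0]
grip_width: 32.2
finger_force: 0.0
```

Request:
carry_out([
  {"tx": 0, "ty": 0, "tz": -35, "rx": 0, "ry": 0, "rz": 0},
  {"tx": 0, "ty": 0, "tz": -35, "rx": 0, "ry": 0, "rz": 0},
  {"tx": 0, "ty": 0, "tz": -30, "rx": 0, "ry": 0, "rz": 0},
  {"tx": 0, "ty": 0, "tz": -12, "rx": 0, "ry": 0, "rz": 0},
  {"tx": 0, "ty": 0, "tz": 0, "rx": 0, "ry": 0, "rz": 0},
])

```text
time: 39.6
tool_pos: [552.8, -250.1, 214.6]
tcp_rot: [3.14, -0.003, 3.092]
contact_force: [0.4, 0.1, 0.5]
grip_width: 0.4
finger_force: 0.0
```

Request:
carry_out([
  {"tx": 0, "ty": 0, "tz": -10, "rx": 0, "ry": 0, "rz": 0},
  {"tx": -8, "ty": 0, "tz": 0, "rx": 0, "ry": 0, "rz": 0},
  {"tx": -6, "ty": 1, "tz": 0, "rx": 0, "ry": 0, "rz": 0},
  {"tx": -5, "ty": -1, "tz": 0, "rx": 0, "ry": 0, "rz": 0},
  {"tx": -6, "ty": -1, "tz": 0, "rx": 0, "ry": 0, "rz": 0},
  {"tx": -6, "ty": 0, "tz": 0, "rx": 0, "ry": 0, "rz": 0},
  {"tx": -7, "ty": -1, "tz": 0, "rx": 0, "ry": 0, "rz": 0},
  {"tx": -7, "ty": 2, "tz": 0, "rx": 0, "ry": 0, "rz": 0},
  {"tx": -8, "ty": 3, "tz": 0, "rx": 0, "ry": 0, "rz": 0},
  {"tx": -7, "ty": 5, "tz": 0, "rx": 0, "ry": 0, "rz": 0},
  {"tx": -6, "ty": 5, "tz": 0, "rx": 0, "ry": 0, "rz": 0},
  {"tx": 0, "ty": 0, "tz": 0, "rx": 0, "ry": 0, "rz": 0},
])

```text
time: 40.8
tool_pos: [486.7, -237.6, 207.1]
tcp_rot: [-3.141, 0.001, 3.092]
contact_force: [-0.3, 0.5, 6.1]
grip_width: 0.4
finger_force: 3.1
```

Request:
carry_out([
  {"tx": -4, "ty": 5, "tz": 0, "rx": 0, "ry": 0, "rz": 0},
  {"tx": -3, "ty": 5, "tz": 0, "rx": 0, "ry": 0, "rz": 0},
  {"tx": -2, "ty": 4, "tz": 0, "rx": 0, "ry": 0, "rz": 0},
  {"tx": 0, "ty": 0, "tz": 0, "rx": 0, "ry": 0, "rz": 0},
])

```text
time: 41.2
tool_pos: [477.7, -224.3, 207.1]
tcp_rot: [-3.14, 0.0, 3.092]
contact_force: [-2.7, -0.7, 7.8]
grip_width: 0.3
finger_force: 3.8
```

```bash
python3 - <<'E'
from h import *
s=snap('scene','s17.png')
g=s.max(2)
m=(g<62).astype('uint8')
for r in range(232,290,2): print(r,''.join('#' if x else '.' for x in m[r,165:235]))
P=(528,-197,235)
for phi in (0,.3,.6,.9,1.2,1.52): print(phi,proj('scene',(528-75*np.cos(phi),-197-75*np.sin(phi),235)).round(1))
print('hub',proj('scene',P))
E
```

```text
232 ######...............####..####...#########...........................
234 ########...........####..#########..####..............................
236 ###########.....###...############.###................................
238 ##################################....................................
240 ###############...##....#########.....................................
242 ############..........#..#####........................................
244 ##########.......####...####..#.......................................
246 ##.#######....#.###...........#.......................................
248 ###########...#...##...............#..................................
250 ##########..#.....####............################....................
252 #####....#..........####.......#################...................###
254 ..........................................#####........#........######
256 ...............................................##....###.......#######
258 ...............................................#########.......#######
260 ..............................................
[... 513 characters left out ...]
...............................#####
276 ....................................................................##
278 ......................................................................
280 ......................................................................
282 ......................................................................
284 ......................................................................
286 ...................................................................###
288 ...................................................................###
0 [193.5 239.2]
0.3 [188.3 245. ]
0.6 [185.3 251.8]
0.9 [185.  258.9]
1.2 [187.4 265.6]
1.52 [192.8 271.7]
hub [215.20186544 253.18693759]
```

Request:
carry_out([
  {"tx": 0, "ty": 0, "tz": 30, "rx": 0, "ry": 0, "rz": 0},
  {"tx": 10, "ty": -10, "tz": 10, "rx": 0, "ry": 0, "rz": 0},
  {"tx": 14, "ty": -20, "tz": 0, "rx": 0, "ry": 0, "rz": 0},
  {"tx": 8, "ty": -8, "tz": 0, "rx": 0, "ry": 0, "rz": 0},
  {"tx": 0, "ty": 0, "tz": 0, "rx": 0, "ry": 0, "rz": 0},
  {"tx": 0, "ty": 0, "tz": -25, "rx": 0, "ry": 0, "rz": 0},
  {"tx": 0, "ty": 0, "tz": -20, "rx": 0, "ry": 0, "rz": 0},
  {"tx": 0, "ty": 0, "tz": -9, "rx": 0, "ry": 0, "rz": 0},
  {"tx": 0, "ty": 0, "tz": 0, "rx": 0, "ry": 0, "rz": 0},
  {"tx": 0, "ty": 0, "tz": 0, "rx": 0, "ry": 0, "rz": 0},
])

```text
time: 42.25
tool_pos: [510.4, -261.7, 192.8]
tcp_rot: [-3.141, 0.001, 3.092]
contact_force: [0.9, -0.5, -0.6]
grip_width: 0.4
finger_force: 0.0
```

```bash
python3 - <<'E'
from h import *
s=snap('scene','s18.png')
m=(s.max(2)<62)
for r in range(238,276,2): print(r,''.join('#' if x else '.' for x in m[r,165:225]))
E
```

```text
238 .........................#.........########.......###.......
240 ...................................######...................
242 .....................#.............###......................
244 ...................###..........####.#####..................
246 .................###..........###.##########................
248 ...........................###..############................
250 ........................####..#########################.....
252 ###...................####..##....#####################.....
254 ######..............###..########..#####################....
256 ########.........####..###############.........#########....
258 ###########...####################.............#########....
260 ###############.###...###########...............#######.....
262 #############...........######..............................
264 ###########.......###....##..#..............................
266 #########.......###.....##....#.............................
268 #.#######......##.............#.............................
270 ###########.##................#.............................
272 #########.#.................................................
274 ####....#...................................................
```

Request:
carry_out([
  {"tx": -5, "ty": 6, "tz": 0, "rx": 0, "ry": 0, "rz": 0},
  {"tx": -4, "ty": 6, "tz": 0, "rx": 0, "ry": 0, "rz": 0},
  {"tx": -5, "ty": 4, "tz": 0, "rx": 0, "ry": 0, "rz": 0},
  {"tx": -5, "ty": 4, "tz": 0, "rx": 0, "ry": 0, "rz": 0},
  {"tx": -4, "ty": 4, "tz": 0, "rx": 0, "ry": 0, "rz": 0},
  {"tx": -4, "ty": 5, "tz": 0, "rx": 0, "ry": 0, "rz": 0},
  {"tx": -3, "ty": 5, "tz": 0, "rx": 0, "ry": 0, "rz": 0},
  {"tx": 0, "ty": 0, "tz": 0, "rx": 0, "ry": 0, "rz": 0},
])

```text
time: 43.1
tool_pos: [479.9, -226.9, 192.1]
tcp_rot: [3.141, -0.0, 3.092]
contact_force: [-0.1, -0.2, -0.3]
grip_width: 0.7
finger_force: 0.0
```

Request:
carry_out([
  {"tx": -2, "ty": 4, "tz": 0, "rx": 0, "ry": 0, "rz": 0},
  {"tx": -1, "ty": 4, "tz": 0, "rx": 0, "ry": 0, "rz": 0},
  {"tx": 0, "ty": 0, "tz": 0, "rx": 0, "ry": 0, "rz": 0},
])

```text
time: 43.4
tool_pos: [477.3, -219.5, 192.1]
tcp_rot: [-3.141, 0.0, 3.092]
contact_force: [-0.1, -0.6, 0.0]
grip_width: 0.6
finger_force: 0.4
```

Continue toward the stop until force rises.

Request:
carry_out([
  {"tx": 0, "ty": 2, "tz": 0, "rx": 0, "ry": 0, "rz": 0},
  {"tx": 0, "ty": 2, "tz": 0, "rx": 0, "ry": 0, "rz": 0},
  {"tx": 0, "ty": 0, "tz": 0, "rx": 0, "ry": 0, "rz": 0},
])

```text
time: 43.7
tool_pos: [477.4, -218.8, 192.2]
tcp_rot: [-3.136, 0.001, 3.091]
contact_force: [0.1, -12.6, -2.8]
grip_width: 0.4
finger_force: 6.1
```

Request:
carry_out([
  {"tx": 0, "ty": 2, "tz": 0, "rx": 0, "ry": 0, "rz": 0},
  {"tx": 0, "ty": 0, "tz": 0, "rx": 0, "ry": 0, "rz": 0},
])

```text
time: 43.9
tool_pos: [477.4, -218.6, 192.3]
tcp_rot: [-3.133, 0.001, 3.091]
contact_force: [0.3, -18.7, -3.8]
grip_width: 0.2
finger_force: 9.1
```

```bash
python3 - <<'E'
from h import *
s=snap('scene','s19.png')
m=(s.max(2)<62)
for r in range(230,264,2): print(r,''.join('#' if x else '.' for x in m[r,165:225]))
print(bot.get_obs()['contact_force'])
E
```

```text
230 ..#...........................###..###########..............
232 ######.....................####..##############.............
234 ########.................####..###...#########..............
236 ###########...........####..########..#####.................
238 ##############.....####..################...................
240 #####################################.......................
242 #################....##...##########........................
244 ###############.......#.....#####......###..................
246 #############.......####...###..#......######...............
248 #############......##...........#......##########...........
250 ##############...#........................########..........
252 #############.##.................#...........####...........
254 ..######....#..................................######..#....
256 ...............................................#########....
258 ...............................................#########....
260 ................................................#######.....
262 ............................................................
[ -1.61595764 -18.12912132  -3.44407967]
```

Request:
carry_out([
  {"tx": 0, "ty": -8, "tz": 0, "rx": 0, "ry": 0, "rz": 0},
  {"tx": 0, "ty": -15, "tz": 0, "rx": 0, "ry": 0, "rz": 0},
  {"tx": 0, "ty": 0, "tz": 35, "rx": 0, "ry": 0, "rz": 0},
  {"tx": 0, "ty": 0, "tz": 45, "rx": 0, "ry": 0, "rz": 0},
  {"tx": 0, "ty": 0, "tz": 45, "rx": 0, "ry": 0, "rz": 0},
  {"tx": -10, "ty": 45, "tz": 0, "rx": 0, "ry": 0, "rz": 0},
  {"tx": -10, "ty": 45, "tz": 0, "rx": 0, "ry": 0, "rz": 0},
  {"tx": 0, "ty": 45, "tz": 0, "rx": 0, "ry": 0, "rz": 0},
  {"tx": 0, "ty": 45, "tz": 0, "rx": 0, "ry": 0, "rz": 0},
  {"tx": 0, "ty": 45, "tz": 0, "rx": 0, "ry": 0, "rz": 0},
  {"tx": 0, "ty": 45, "tz": 0, "rx": 0, "ry": 0, "rz": 0},
  {"tx": 0, "ty": 0, "tz": 0, "rx": 0, "ry": 0, "rz": 0},
])

```text
time: 45.15
tool_pos: [456.8, 37.8, 317.2]
tcp_rot: [3.139, -0.0, 3.098]
contact_force: [1.0, -1.4, 0.3]
grip_width: 0.3
finger_force: 0.0
```

```bash
python3 - <<'E'
from h import *
s=snap('scene','s20.png');t=snap('top','t20.png')
m=(s.max(2)<62)
for r in range(232,282,2): print(r,''.join('#' if x else '.' for x in m[r,180:250]))
print(roller(s),bot.get_obs()['tool_pos'])
hsv=cv2.cvtColor(s,cv2.COLOR_RGB2HSV);mm=cv2.inRange(hsv,(3,90,40),(15,230,150))[270:335,200:290]
n,l,st,ce=cv2.connectedComponentsWithStats(mm);print([(st[i].tolist(),(ce[i]+[200,270]).round(1).tolist()) for i in range(1,n) if st[i][4]>15])
# bystanders: change vs s0
s0=cv2.imread('pics/s0.png')[:,:,::-1]
for nm,b in dict(red=(270,183,290,210),blue=(308,192,326,218),shaker=(343,210,364,240),bowl=(354,165,392,195),tongs=(110,320,180,348),sqz=(184,255,206,300),spat=(335,240,380,295)).items():
    x0,y0,x1,y1=b;d=cv2.absdiff(s[y0:y1,x0:x1].copy(),s0[y0:y1,x0:x1].copy()).max(2);print(nm,(d>40).mean().round(3))
E
```

```text
232 ......................................................................
234 ......................................................................
236 ............####......................................................
238 ..........#######.....................................................
240 ..........##########..................................................
242 ............###########...............................................
244 .................#########............................................
246 ....................##########........................................
248 .......................##########.....................................
250 ...........................########...................................
252 ................................#...................#######...........
254 ........................................#........############.........
256 ................................#......##.......##############........
258 ................................#########.......##############........
260 .................................#######......
[... 308 characters left out ...]
######..........
270 ..................................................###......###......##
272 ..................................................####....####.....#..
274 ..................................................###########.........
276 .....................................................#####............
278 ......................................................................
280 ......................................................................
(211.125, 342.625, 0.8246197700500488) [457.29757948  33.94174065 317.00538853]
[([43, 28, 15, 12, 108], [250.8, 304.0]), ([24, 40, 17, 17, 144], [233.8, 319.9])]
red 0.0
blue 0.026
shaker 0.029
bowl 0.02
tongs 0.0
sqz 0.065
spat 0.0
```

```bash
python3 -c "
from h import *
print(bot.close_job())"
```

```text
the job is handed in; nothing more can be done
None
```

The job is handed in at about 45 s; I have no verdict back. By force and camera readings, both jars are upright in the pan, the pan sits about 1.5 mm short of the heat mark with the switch clicked (lever about 0.27 rad), and the hold-down touches the lids with the clamp lever fully home.

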